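Finish packing the spice-tin crate and strike its rim with the rolling pin

TASK

Finish packing the spice-tin crate so that nothing stands above its rim: put the loose low square tin between the two square tins and the loose round tin between the two round tins, making room where the packed tins have crept together; leave the tall caddy and everything else on the slab where they are. Then check it by touch: take the rolling pin, lay it lightly across both long walls of the crate and draw it along, always resting on the rim, from the end nearest the robot to the far end, without pressing hard. Put the pin back in its rest.

Things in the scene. Friction and masses are not known exactly. Their poses are not given: they have to be found in the camera images.
- crate: Open pine crate, fixed to the slab, 200 mm long (its x, roughly away from the robot; near end at -x) x 166 mm wide (its y) x 56 mm high. Origin: centre of its underside; z up. Floor 6 mm, walls 7 mm thick, 50 mm deep inside; the rim is 56 mm above the origin. A 6 mm divider as high as the walls runs along x at y = -9 mm and leaves a wide and a narrow bay, each for three tins in a row along x.
- wide_bay (a point): Middle of the floor of the crate's wide bay, for square tins (crate y = +35 mm, 6 mm above the crate's underside; axes as the crate's). The bay is 186 mm long inside along x and 82 mm wide along y.
- narrow_bay (a point): Middle of the floor of the crate's narrow bay, for round tins (crate y = -44 mm, 6 mm above the crate's underside; axes as the crate's). The bay is 186 mm long inside along x and 64 mm wide along y.
- square_tin_mid (a point): Loose square tin of plain metal on the slab, 60 mm (its x) x 78 mm (its y) x 46 mm high, flat lid, foot tapered in by 4 mm over its lowest 4 mm, 0.12 to 0.22 kg. The point is its centre, 23 mm above its foot; z up. It goes in the wide bay with its 78 mm side across the bay (its y along the crate's y, either way round); its lid then lies 4 mm below the rim.
- round_tin_mid (a point): Loose round tin of plain metal on the slab, 60 mm diameter, 46 mm high, flat lid, foot tapered in by 4 mm over its lowest 4 mm, 0.1 to 0.2 kg. The point is its centre, 23 mm above its foot; z up. It goes in the narrow bay; its lid then lies 4 mm below the rim. Like the square tin, it may swing between the fingers if it is held by its upper edge only, loosely, and moved fast.
- square_far_mid (a point): Square tin like the loose one, already standing loose in the far part (+x) of the wide bay, 78 mm side across the bay. The point is its centre, 23 mm above its foot. A light push slides it along the bay until it meets the end wall.
- square_near_mid (a point): The same in the near part (-x) of the wide bay. These two have crept 4 to 11 mm away from the end walls, so that the gap between them is only 44 to 58 mm: too narrow for a 60 mm tin until they are pushed apart against the end walls, which opens it to 66 mm. The point is its centre.
- round_far_mid (a point): Round tin like the loose one, already standing loose at the far end (+x) of the narrow bay. The point is its centre, 23 mm above its foot.
- round_near_mid (a point): Round tin like the loose one, already standing loose at the near end (-x) of the narrow bay; the gap between these two is 63 to 66 mm. The point is its centre, 23 mm above its foot.
- pin_mid (a point): Short plain cherry-wood rolling pin without handles: a straight cylinder 200 mm long, 44 mm in diameter, 0.14 to 0.27 kg, lying level in its rest. The point is its centre; its x axis runs along the pin. Wood on wood is a hard contact: let it down onto the crate slowly and stop on the first touch (over 60 N would mark the rim; a millimetre too low is enough for that).
- rest_mid (a point): Low wooden rest for the rolling pin, fixed to the slab: two V-shaped cradles, each 14 mm thick and 120 mm apart, on a 150 x 66 x 8 mm base, free between them. The point is where the pin's centre lies when the pin is home, 38 mm above the slab; x runs along the pin.
- tall_caddy: Tall square tin caddy of the same metal, 60 x 78 mm in plan and 105 mm high, standing on the slab; too tall for the crate, it stays where it is. Origin: centre of its underside.
- bowl: Cobalt ceramic bowl, 156 mm across, 70 mm high; a bystander. Origin: centre of its underside.
- pepper_mill: Glass pepper mill with a steel head, 58 mm across, 180 mm high; a bystander. Origin: centre of its underside.
- bench_scraper: Steel bench scraper lying flat, 100 x 152 mm, 22 mm high at its wooden handle, which is the side towards the robot; a bystander. Origin: under the handle's middle.
- salt_jar: Glass jar with a wooden lid, 68 mm across, 85 mm high; a bystander. Origin: centre of its underside.
- measuring_cup: Steel measuring cup, 72 mm across, 50 mm high, with a flat handle 85 mm long along its x; a bystander. Origin: centre of the cup's underside.

How it is judged:
By the outcome, as a careful person would: the job done as asked, in the order asked, and still so for the second after the job is handed in, with the robot touching nothing.
It also fails if it takes over 72 s, if anything falls off the work surface, if the arm or the gripper's body presses on something with over 40 N, if the wrist force passes 120 N, or if a joint passes its speed limit or range.

ROBOT

A 6-joint arm with a two-finger parallel gripper is mounted at the origin on the work surface. World frame = base frame: x ahead of the robot, y to its left, z up, the work surface at z = 0. Lengths are in m, angles in rad, forces in N, time in s.
With the tool pointing down it reaches from about 0.4 to 0.825 m from the base axis. Payload 7 kg.
Tool frame: the origin (TCP) lies midway between the tips of the shut fingers; the grasp point (between the pads) lies 19 mm behind it; z points along the fingers, x is the direction in which the jaws open and shut, and the axes are right-handed (so a half turn about z gives the same grasp; the last joint's range is limited). The gripper opens to 88 mm and grips with 3 to 60 N. Pads are 19 mm wide; open, the fingers measure 130 mm over their backs; the gripper's body (78 mm by 193 mm) begins 47 mm behind the grasp point.
Start: joints at [1.519, 0.359, 0.012, 0, -1.224, -0.288], TCP at [0.225, 0.636, 0.227] pointing down, gripper open.
Joint ranges: [-3.07, 3.07], [-1.43, 2.12], [-1.02, 1.25], [-3.03, 1.67], [-3.05, -0], [-3.03, 3.03]. Speed limits (rad/s): [2.39, 2.39, 3.01, 3.14, 3.14, 3.14].

INTERFACE

Orientations are given as [roll, pitch, yaw] about the fixed x, y, z axes, in that order (R = Rz(yaw) Ry(pitch) Rx(roll)).
In Python, from station import status, eyes, workorder gives the robot as it stands.
- The arm moves only by the shell command python3 -m jog 'ROWS' [OPENING] [FORCE]. ROWS is JSON, a list of rows, each a list of 6 numbers: the shift along the world's x, y, z in mm, then the turn, a rotation vector about the world's x, y, z in rad. A call has 1 to 12 rows; each row shifts and turns the pose as measured when the row begins; what a row does not reach is not made up. A row lasts 1/10 s, in which the tool goes at most 50 mm and 8.59 degrees, less where a joint would pass 70% of its speed; a pose out of reach is approached as far as the arm can. A call with a gripper value outside its range is refused whole. OPENING is the opening, from 0 (shut) to 1 (fully open), set as the call begins (- or left out, the last holds). The fingers move at their own pace and stop on an object; FORCE is the grip in N (left out, the last holds). Time passes only in rows, so rows that do not move let the fingers close. It gives the time, the measured TCP pose, the force and the opening at its end, in the units of the state.
- status.get_state(): the state, without advancing time (a new reading comes with each control period).
- eyes.grab_frame(name): name is "scene" or "top" or "wrist"; returns the picture (400x640x3 uint8, blue, green, red); there is no depth.
- eyes.calibration(name): a dict with "camera_matrix" (3x3 intrinsics, pixels), "cam_to_world" (4x4, takes a point from camera to world coordinates); the wrist camera has in their place "hand_eye" (4x4, takes a point from camera to tool coordinates, whose origin is the TCP and whose axes are the tool frame's). Camera axes: x right, y up, looking along -z (the intrinsics and any distortion apply to the point x, -y, -z); pixel columns grow to the right and rows downward; lengths in m; the calibration is good to about 2 mm. A picture is of the moment at which its call begins: read the wrist's pose just before it. calibration takes no time and is no camera call.
- workorder.job_done(): hands the job in, once; it reports no verdict.
The state is a dict: "t": time; "q": joint angles; "qd": joint speeds; "joint_efforts": joint torques, N m; "eef_pos": TCP position; "ee_rot": TCP orientation; "force": force on the tool from outside, world axes, zero at the start; "moment": the same for the moment, N m; "width": finger opening in m.
Only numpy, scipy, OpenCV 4.12 (cv2) and the standard library are available. Lean on these libraries where they do the work, as an engineer would, in place of code of your own. Each camera call takes 0.05 s, during which the arm holds its last target. There are 200 camera calls.

## Working session

There is one attempt and no reset: what is moved stays moved. The work goes in short steps, Python scripts to look and compute and a shell command to move; the robot and the scene stay as the last step left them, time stands still between calls to the robot, and variables do not carry over. Pictures are saved under pics/ and viewed, about 8 in all and at most 12, crops included, and the job is handed in when it is done.

```bash
ls; mkdir -p pics; cat > h.py <<'E'
import numpy as np, cv2
from station import status, eyes, workorder
def cal(n):
    c=eyes.calibration(n); return c
def ray(n,px):
    c=eyes.calibration(n);K=np.array(c["camera_matrix"]);T=np.array(c["cam_to_world"])
    d=c.get("distortion") 
    p=np.linalg.inv(K)@np.array([px[0],px[1],1.]);v=T[:3,:3]@np.array([p[0],-p[1],-1.])
    return T[:3,3],v
def onz(n,px,z):
    o,v=ray(n,px);return o+v*(z-o[2])/v[2]
def proj(n,P):
    c=eyes.calibration(n);K=np.array(c["camera_matrix"]);T=np.array(c["cam_to_world"])
    q=T[:3,:3].T@(np.array(P)-T[:3,3]);u=K@np.array([q[0],-q[1],-q[2]]);return u[:2]/u[2]
E
python3 - <<'E'
from h import *
for n in ("top","scene"):
    im=eyes.grab_frame(n);cv2.imwrite(f"pics/{n}0.png",im);print(eyes.calibration(n))
print(eyes.calibration("wrist"));print(status.get_state())
im=cv2.imread("pics/top0.png");cv2.imwrite("pics/top0b.png",cv2.resize(im,(800,500)))
E
```

```text
pics
{'camera_matrix': array([[494.89886016,   0.        , 312.69102871],
       [  0.        , 494.89886016, 196.42463845],
       [  0.        ,   0.        ,   1.        ]]), 'cam_to_world': array([[-0.0150852 ,  0.98764775, -0.15596269,  0.39993427],
       [-0.99962559, -0.01133552,  0.0249037 ,  0.04898951],
       [ 0.02282816,  0.15627997,  0.98744896,  1.41241683],
       [ 0.        ,  0.        ,  0.        ,  1.        ]])}
{'camera_matrix': array([[488.26289349,   0.        , 317.01933068],
       [  0.        , 488.26289349, 199.43883427],
       [  0.        ,   0.        ,   1.        ]]), 'cam_to_world': array([[ 0.51386562, -0.58578734,  0.62673385,  1.49237797],
       [ 0.85786913,  0.35228295, -0.37410865, -0.4945706 ],
       [-0.00163954,  0.72989719,  0.68355497,  1.01726365],
       [ 0.        ,  0.        ,  0.        ,  1.        ]])}
{'camera_matrix': array([[349.9128226 ,   0.        , 319.78228873],
       [  0.        , 349.9128226 , 200.72260798],
       [  0.        ,   0.        ,   1.        ]]), 'hand_eye': array([[ 9.99999532e-01,  8.96292339e-04
[... 241 characters left out ...]
0.00000000e+00,  0.00000000e+00,
         1.00000000e+00]])}
{'t': 0.1, 'q': array([ 1.51911977e+00,  3.59285784e-01,  1.11551593e-02, -2.81412999e-04,
       -1.22410407e+00, -2.88105400e-01]), 'qd': array([-0.00104416, -0.00148637,  0.00290314,  0.00146669,  0.00082956,
       -0.00191429]), 'joint_efforts': array([-6.71007692e-04, -5.84166527e+01,  2.93750560e+01,  7.01538071e+00,
        1.01177866e-02, -5.57557746e-05]), 'eef_pos': array([0.22485115, 0.63598807, 0.22574237]), 'ee_rot': array([-3.14143759e+00, -1.45425892e-03, -1.91067421e+00]), 'force': array([-0.13040814, -0.75178603,  0.70256809]), 'moment': array([ 0.03334288, -0.04563702, -0.00727775]), 'width': 0.08729724550274351}
```

View pics/top0.png

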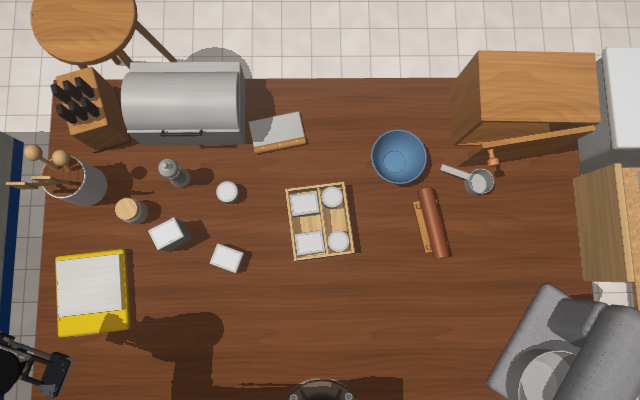

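View pics/scene0.png

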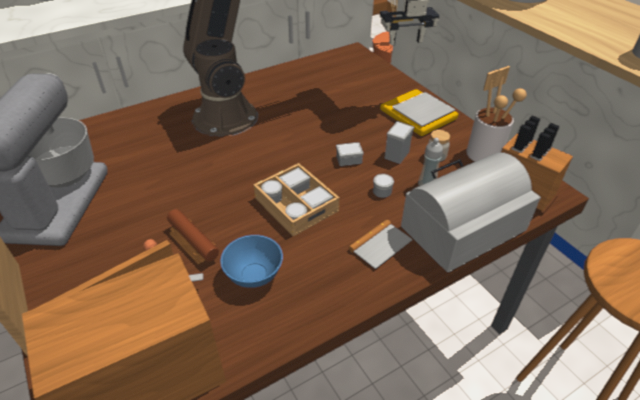

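The top view has image up = +x and left = +y. It shows:
- crate about (320,221), wide bay on the left
- loose round tin (227,191) and loose square tin (228,258)
- caddy (168,234)
- pin (434,222)

Next I measure with masks.

```bash
python3 - <<'E'
from h import *
im=cv2.imread("pics/top0.png")
hsv=cv2.cvtColor(im,cv2.COLOR_BGR2HSV)
m=((hsv[...,1]<40)&(hsv[...,2]>165)).astype(np.uint8)*255
m[:160]=0; m[300:]=0; m[:,:140]=0;m[:,500:]=0
cs,_=cv2.findContours(m,cv2.RETR_EXTERNAL,cv2.CHAIN_APPROX_NONE)
for c in cs:
    if cv2.contourArea(c)<80: continue
    r=cv2.minAreaRect(c);(x,y),s,a=r
    z=.046 if x<280 else .052
    P=onz("top",(x,y),z)
    b=[onz("top",p,z)[:2] for p in cv2.boxPoints(r)]
    print("lid px",np.round((x,y),1),"P",P[:2].round(4),"sides",[round(np.linalg.norm(b[i]-b[i+1])*1000) for i in (0,1)],"dir", np.degrees(np.arctan2(*(b[1]-b[0])[::-1])).round(1),np.degrees(np.arctan2(*(b[2]-b[1])[::-1])).round(1), cv2.contourArea(c))
# crate wood
m=((hsv[...,0]>12)&(hsv[...,0]<28)&(hsv[...,1]>50)&(hsv[...,1]<160)&(hsv[...,2]>140)).astype(np.uint8)*255
m[:,:280]=0;m[:,360:]=0;m[:175]=0;m[270:]=0
c=np.vstack([c for c in cv2.findContours(m,cv2.RETR_EXTERNAL,cv2.CHAIN_APPROX_NONE)[0] if len(c)>15])
r=cv2.minAreaRect(c);print("crate",r,[onz("top",p,.056)[:2].round(4) for p in cv2.boxPoints(r)],onz("top",r[0],.056))
# pin
m=((hsv[...,0]<12)&(hsv[...,1]>100)&(hsv[...,2]>110)).astype(np.uint8)*255
m[:,:400]=0;m[:,465:]=0;m[:182]=0;m[270:]=0
cs=cv2.findContours(m,cv2.RETR_EXTERNAL,cv2.CHAIN_APPROX_NONE)[0];c=max(cs,key=cv2.contourArea)
r=cv2.minAreaRect(c);print("pin",r,[onz("top",p,.045)[:2].round(4) for p in cv2.boxPoints(r)],onz("top",r[0],.045))
a=cv2.resize(im[170:275,135:300],None,fx=4.8,fy=4.8,interpolation=cv2.INTER_CUBIC)
b=cv2.resize(im[165:275,275:475],None,fx=4,fy=4,interpolation=cv2.INTER_CUBIC)
cv2.imwrite("pics/b.png",b)
E
```

```text
lid px [225.7 257.7] P [0.4489 0.2547] sides [57, 76] dir -19.5 -110.8 541.5
lid px [338. 241.] P [ 0.49  -0.053] sides [55, 55] dir -90.8 178.5 320.0
lid px [309.1 242.4] P [0.4872 0.0265] sides [76, 58] dir -82.2 -172.5 535.0
lid px [165.2 233.2] P [0.5182 0.4211] sides [78, 60] dir -62.4 -151.6 583.5
lid px [303.8 203.4] P [0.5955 0.0397] sides [76, 58] dir -82.4 -172.9 511.0
lid px [331.5 196.5] P [ 0.614  -0.0377] sides [56, 55] dir -45.5 -136.4 306.0
lid px [226.3 191.3] P [0.6331 0.2555] sides [55, 54] dir -44.3 -135.6 303.5
lid px [478.3 182.9] P [ 0.648  -0.4527] sides [39, 54] dir -72.3 -165.4 184.5
lid px [455.4 171.6] P [ 0.6812 -0.3897] sides [17, 87] dir -21.9 -110.5 135.0
crate ((318.9615783691406, 221.19232177734375), (73.30451965332031, 61.14912414550781), 82.87498474121094) [array([0.6371, 0.094 ]), array([ 0.6567, -0.0755]), array([ 0.4544, -0.0952]), array([0.4362, 0.0705])] [ 0.54490842 -0.00145384  0.056     ]
pin ((432.0, 225.49996948242188), (63.99999237060547, 86.99998474121094), 0.0) [array([ 0.4114, -0.2222]), array([ 0.6543, -0.2326]), array([ 0.6523, -0.4146]), array([ 0.4088, -0.3992])] [ 0.53003833 -0.31693035  0.045     ]
```

View pics/b.png

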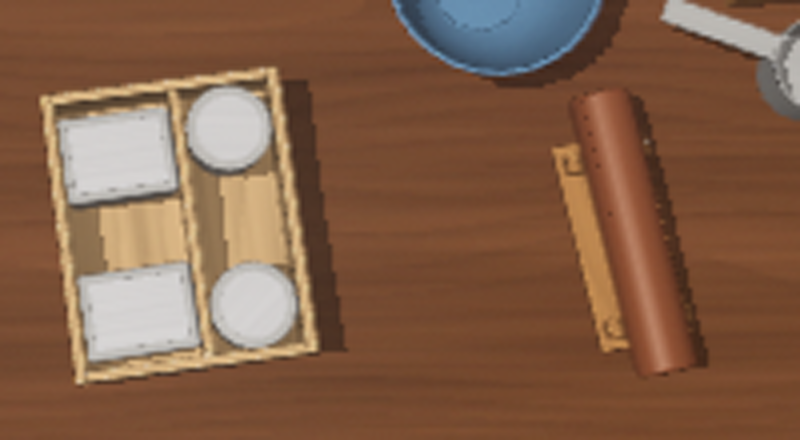

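The top crop shows the crate at about +7° yaw. Both square tins sit away from their end walls, and the pin lies beside the crate, slightly off its rest in parallax. Measured in the crate frame, the square tins are at x = -54 and +55 mm, a 49 mm gap, which fits the task text. Next I go over the crate with the jaws shut, turned across the bay, and refine with the wrist camera.

```bash
python3 -m jog '[[20,-40,0,0,0,0.03],[20,-40,0,0,0,0.03],[20,-40,0,0,0,0.03],[20,-40,0,0,0,0.03],[20,-40,0,0,0,0.03],[20,-40,0,0,0,0.03],[20,-40,0,0,0,0.03],[20,-40,0,0,0,0.03],[20,-40,0,0,0,0.03],[20,-40,0,0,0,0.03],[20,-40,0,0,0,0.03],[20,-40,0,0,0,0.03]]' 0 20; python3 -m jog '[[20,-40,0,0,0,0.03],[20,-40,0,0,0,0.03],[20,-40,0,0,0,0.02],[20,-40,0,0,0,0.02],[0,0,0,0,0,0]]'
cat >> h.py <<'E'
from scipy.spatial.transform import Rotation as Ro
def wpose():
    s=status.get_state();T=np.eye(4);T[:3,:3]=Ro.from_euler('xyz',s['ee_rot']).as_matrix();T[:3,3]=s['eef_pos']
    return T@np.array(eyes.calibration("wrist")["hand_eye"])
Kw=np.array(eyes.calibration("wrist")["camera_matrix"])
def wz(T,px,z):
    p=np.linalg.inv(Kw)@np.array([px[0],px[1],1.]);v=T[:3,:3]@np.array([p[0],-p[1],-1.]);o=T[:3,3];return o+v*(z-o[2])/v[2]
def wshot(name):
    T=wpose();im=eyes.grab_frame("wrist");cv2.imwrite(f"pics/{name}.png",im);np.save(f"pics/{name}.npy",T);return T,im
def lids(T,im,z,amin=2000):
    hsv=cv2.cvtColor(im,cv2.COLOR_BGR2HSV);m=((hsv[...,1]<40)&(hsv[...,2]>150)).astype(np.uint8)*255
    m=cv2.morphologyEx(m,cv2.MORPH_OPEN,np.ones((5,5)))
    for c in cv2.findContours(m,cv2.RETR_EXTERNAL,cv2.CHAIN_APPROX_NONE)[0]:
        if cv2.contourArea(c)<amin: continue
        W=np.array([wz(T,p,z)[:2] for p in c[:,0]])*1000
        (x,y),s,a=cv2.minAreaRect(W.astype(np.float32));fill=abs(cv2.contourArea(W.astype(np.float32)))/(s[0]*s[1])
        print("lid px",c[:,0].mean(0).round(),"mm",round(x,1),round(y,1),"size",np.round(s,1),"ang",round(a,1),"fill",round(fill,2))
E
python3 - <<'E'
from h import *
T,im=wshot("w1");s=status.get_state();print(s['eef_pos'],s['ee_rot'],s['t'],s['force'],s['width'])
lids(T,im,.052)
E
```

```text
t: 1.3
eef_pos: [0.466, 0.1389, 0.2201]
ee_rot: [3.141, -0.008, -1.528]
force: [1.1, 0.5, 0.9]
width: 0.0013
t: 1.8
eef_pos: [0.5483, -0.0328, 0.2192]
ee_rot: [3.14, -0.008, -1.426]
force: [-0.8, 0.2, -0.3]
width: 0.0005
[ 0.54743696 -0.03138376  0.2190479 ] [ 3.13960047 -0.00763633 -1.42672606] 1.85 [ 0.35387833 -0.45110258 -0.13520114] 0.0004954312945641655
lid px [247. 119.] mm 594.9 39.0 size [58.8 75.7] ang 6.9 fill 0.97
lid px [335. 112.] mm 613.3 -38.7 size [57.7 57.9] ang 8.3 fill 0.79
lid px [15. 41.] mm 631.2 236.5 size [31.5 57.8] ang 84.9 fill 0.8
```

View pics/w1.png

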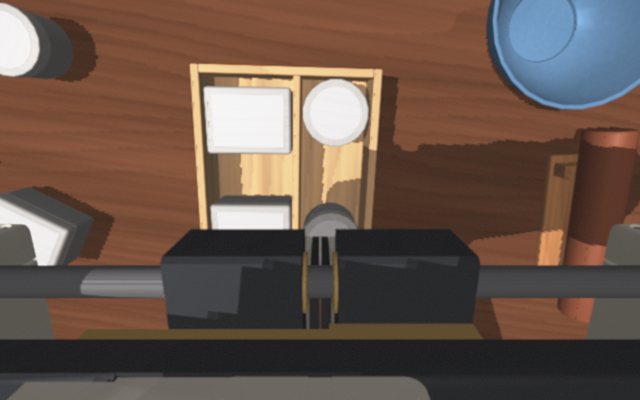

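The wrist view shows the crate's far half: far rim at row ~68, divider at column ~298, far square (247,119), far round (335,112). It agrees with the top view to about 1 mm, at 6.9° yaw. Now I compute the rim points.

```bash
python3 - <<'E'
from h import *
im=cv2.imread("pics/w1.png");T=np.load("pics/w1.npy")
hsv=cv2.cvtColor(im,cv2.COLOR_BGR2HSV)
m=((hsv[...,0]>10)&(hsv[...,0]<30)&(hsv[...,1]>40)&(hsv[...,1]<150)&(hsv[...,2]>150))
m[:,:170]=0;m[:,400:]=0
L=[];R=[];D=[]
for r in range(85,225,5):
    x=np.where(m[r])[0]; L.append(wz(T,(x[0]-.5,r),.056)[:2]);R.append(wz(T,(x[-1]+.5,r),.056)[:2])
F=[]
for c in range(200,375,5):
    y=np.where(m[:,c])[0]; F.append(wz(T,(c,y[0]-.5),.056)[:2])
def fit(P):
    vx,vy,x,y=cv2.fitLine(np.float32(P)*1000,cv2.DIST_HUBER,0,.01,.01).ravel();return np.degrees(np.arctan2(vy,vx)).round(2),x,y
th=np.radians(6.9);u=np.array([np.cos(th),np.sin(th)]);v=np.array([-u[1],u[0]])
for n,P in(("L",L),("R",R),("F",F)): print(n,fit(P),"med u,v",np.median(np.array(P)@u)*1000,np.median(np.array(P)@v)*1000)
c=np.array([.545,-.0015]);print("c u,v",c@u,c@v)
for P in [(594.9,39),(613.3,-38.7)]: print(P@u,P@v)
for r in range(185,215): print(r,hsv[r,250], end=' ')
E
```

```text
L (np.float32(6.7), np.float32(555.14056), np.float32(82.69407)) med u,v 566.1077911295382 15.482098047421296
R (np.float32(5.54), np.float32(582.60455), np.float32(-80.705605)) med u,v 569.762336885217 -149.85450097568474
F (np.float32(-83.46), np.float32(644.76044), np.float32(22.061447)) med u,v 642.656261901342 -67.48531939954162
c u,v 0.5408725460932958 -0.06696371317777684
595.2766794283783 -32.75186908748318
604.208782142428 -112.0996323899586
185 [ 17 101 234] 186 [ 17 101 235] 187 [ 18 101 235] 188 [ 18  99 237] 189 [ 18  97 240] 190 [ 19  95 241] 191 [ 19  95 240] 192 [ 19  97 240] 193 [ 19  96 241] 194 [ 17 101 239] 195 [ 14 102 182] 196 [ 14  63 102] 197 [30  7 72] 198 [ 0  7 72] 199 [10 10 74] 200 [15  7 75] 201 [ 0  7 77] 202 [ 0  6 83] 203 [ 6 14 93] 204 [ 15  13 115] 205 [ 15  13 155] 206 [ 14  15 192] 207 [ 18  12 216] 208 [ 17   8 224] 209 [ 15   9 226] 210 [ 15   9 226] 211 [ 13   8 228] 212 [  8   4 235] 213 [  0   2 239] 214 [ 10   3 241]
```

```bash
python3 -m jog '[[-3,32,-30,0,0,-0.024],[-3,32,-40,0,0,0],[0,0,-30,0,0,0],[0,0,0,0,0,0],[0,0,0,0,0,0]]'
```

```text
t: 2.35
eef_pos: [0.5404, 0.036, 0.1178]
ee_rot: [-3.141, -0.008, -1.454]
force: [0.1, 0.1, 0.2]
width: 0.0004
```

```bash
python3 -m jog '[[0.6,-3,-10,0,0.008,0],[0,0,-30,0,0,0],[0,0,-25,0,0,0],[0,0,-20,0,0,0],[0,0,-10,0,0,0],[0,0,0,0,0,0]]'
```

```text
t: 2.95
eef_pos: [0.5471, 0.0335, 0.0273]
ee_rot: [-3.136, -0.003, -1.453]
force: [0.3, 0.2, -0.1]
width: 0.0004
```

```bash
python3 -m jog '[[5,0.6,0,0,0,0],[4,0.5,0,0,0,0],[3,0.4,0,0,0,0],[0,0,0,0,0,0]]'; python3 -m jog '[[2,0.2,0,0,0,0],[0,0,0,0,0,0]]';python3 -m jog '[[1.5,0.2,0,0,0,0],[0,0,0,0,0,0]]'
```

```text
t: 3.35
eef_pos: [0.5624, 0.0354, 0.0308]
ee_rot: [-3.132, -0.002, -1.454]
force: [-0.8, -0.5, -0.2]
width: 0.0002
t: 3.55
eef_pos: [0.5644, 0.0356, 0.0313]
ee_rot: [-3.131, -0.002, -1.454]
force: [-1.2, -0.1, -0.6]
width: 0.0001
t: 3.75
eef_pos: [0.5646, 0.0355, 0.0309]
ee_rot: [-3.134, -0.002, -1.454]
force: [-0.5, 0.1, -0.0]
width: 0.0002
```

```bash
for i in 1; do python3 -m jog '[[1,0.1,0,0,0,0],[0,0,0,0,0,0]]'; python3 -m jog '[[1,0.1,0,0,0,0],[0,0,0,0,0,0]]';python3 -m jog '[[1,0.1,0,0,0,0],[0,0,0,0,0,0]]'; done
```

```text
t: 3.95
eef_pos: [0.5647, 0.0355, 0.0305]
ee_rot: [-3.135, -0.002, -1.454]
force: [-1.2, 0.6, -0.9]
width: 0.0003
t: 4.15
eef_pos: [0.5649, 0.0355, 0.0301]
ee_rot: [-3.137, -0.002, -1.454]
force: [-1.2, 0.4, -0.5]
width: 0.0004
t: 4.35
eef_pos: [0.565, 0.0355, 0.0297]
ee_rot: [-3.139, -0.003, -1.455]
force: [-2.1, 0.5, -0.4]
width: 0.0002
```

```bash
python3 -m jog '[[3,0.3,0,0,0,0],[0,0,0,0,0,0]]'; python3 -m jog '[[3,0.3,0,0,0,0],[3,0.3,0,0,0,0]]'
```

```text
t: 4.55
eef_pos: [0.5649, 0.0353, 0.0293]
ee_rot: [3.139, -0.003, -1.455]
force: [-0.4, -0.2, -0.3]
width: 0.0009
t: 4.75
eef_pos: [0.565, 0.0349, 0.0289]
ee_rot: [3.128, -0.004, -1.457]
force: [-15.3, 4.2, 11.6]
width: 0.0001
```

Far tin is against the wall: 15 N, at the predicted place. Now the near one.

```bash
python3 -m jog '[[-10,-1.2,0,0,0,0],[-15,-1.8,0,0,0,0],[-10,-1.2,0,0,0,0],[0,0,0,0,0,0]]'; python3 -m jog '[[-4,-0.4,0,0,0,0],[0,0,0,0,0,0]]'; python3 -m jog '[[-3,-0.3,0,0,0,0],[0,0,0,0,0,0]]';  python3 -m jog '[[-3,-0.3,0,0,0,0]]'
```

```text
t: 5.15
eef_pos: [0.5329, 0.0316, 0.0306]
ee_rot: [3.137, -0.003, -1.455]
force: [-0.5, 0.4, 0.1]
width: 0.0006
t: 5.35
eef_pos: [0.5303, 0.0316, 0.0314]
ee_rot: [3.14, -0.002, -1.455]
force: [-0.4, 0.3, 0.3]
width: 0.0006
t: 5.55
eef_pos: [0.5282, 0.0316, 0.0316]
ee_rot: [3.141, -0.002, -1.454]
force: [-0.3, -0.2, 0.5]
width: 0.0004
t: 5.65
eef_pos: [0.5259, 0.0314, 0.0317]
ee_rot: [-3.141, -0.002, -1.454]
force: [0.4, 0.5, 0.7]
width: 0.0006
```

```bash
python3 -m jog '[[-4,-0.5,-3,0,0,0],[-4,-0.5,-2,0,0,0]]'; python3 -m jog '[[-3,-0.3,0,0,0,0]]'; python3 -m jog '[[-3,-0.3,0,0,0,0]]'; python3 -m jog '[[-3,-0.3,0,0,0,0]]'
```

```text
t: 5.85
eef_pos: [0.5215, 0.0315, 0.028]
ee_rot: [-3.134, -0.001, -1.452]
force: [11.0, -3.2, 6.4]
width: 0.0003
t: 5.95
eef_pos: [0.5217, 0.0318, 0.029]
ee_rot: [-3.128, -0.001, -1.451]
force: [12.1, -4.9, -2.0]
width: 0.0004
t: 6.05
eef_pos: [0.522, 0.0321, 0.0299]
ee_rot: [-3.121, -0.001, -1.449]
force: [11.0, -5.5, -3.3]
width: 0.0007
t: 6.15
eef_pos: [0.5222, 0.0323, 0.0309]
ee_rot: [-3.115, -0.001, -1.448]
force: [10.8, -4.9, -3.2]
width: 0.0002
```

```bash
python3 -m jog '[[3,0.4,5,0,0.027,0],[0,0,25,0,0,0],[0,0,30,0,0,0],[-20,0,40,0,0,0],[-30,0,40,0,0,0],[-25,0,20,0,0,0],[0,0,0,0,0,0],[0,0,0,0,0,0]]'
python3 - <<'E'
from h import *
T,im=wshot("w2");s=status.get_state();print(s['eef_pos'],s['ee_rot'],s['t'],s['force'],s['width'])
lids(T,im,.052)
E
```

```text
t: 6.95
eef_pos: [0.4424, 0.0306, 0.1922]
ee_rot: [3.132, 0.002, -1.45]
force: [-0.4, 0.2, -0.2]
width: 0.0003
[0.44244905 0.03048033 0.19200199] [ 3.13130431e+00  1.58742155e-03 -1.44971366e+00] 7.0 [ 0.07697029 -0.35426376 -0.29657913] 0.00044382559039826696
lid px [424. 134.] mm 501.1 -50.0 size [35.3 58.5] ang 15.1 fill 0.74
lid px [328. 136.] mm 483.1 26.3 size [58.4 76.4] ang 6.9 fill 0.79
lid px [ 65. 147.] mm 450.0 248.5 size [74.5 57.2] ang 69.1 fill 0.97
```

View pics/w2.png

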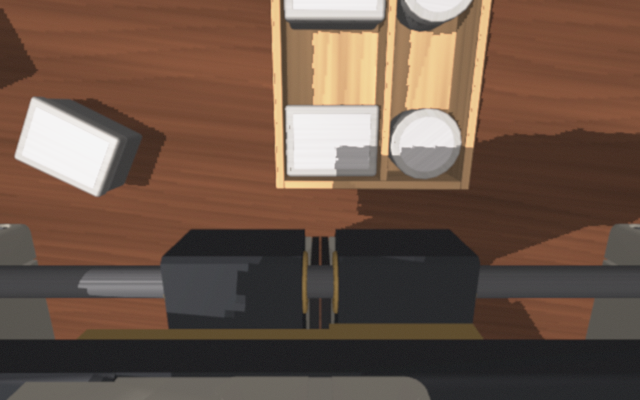

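The wrist view shows the near square tin with its lid at rows 105-177, snug against the near wall (inner edge row ~180). The far tin's lid edge is at row ~20. I check the gap in mm.

```bash
python3 - <<'E'
from h import *
im=cv2.imread("pics/w2.png");T=np.load("pics/w2.npy")
th=np.radians(6.8);u=np.array([np.cos(th),np.sin(th)]);v=np.array([-u[1],u[0]])
g=cv2.cvtColor(im,cv2.COLOR_BGR2GRAY)
print([ (r,int(g[r,310])) for r in list(range(14,34))+list(range(98,112))+list(range(168,194))])
def uv(p,z): P=wz(T,p,z)[:2]*1000; return (P@u).round(1),(P@v).round(1)
print("nearlid",uv((328,105),.052),"near end",uv((328,177),.052),"farlid",uv((330,20),.052),"outer near",uv((330,188.5),.056),"inner",uv((330,180),.056))
m=[uv((x,150),.056) for x in (277,285,380,389,466,474)];print(m)
print("round far edge",uv((425,109),.052),uv((433,26),.052), "sides", uv((389,145),.052),uv((461,145),.052))
E
```

```text
[(14, 225), (15, 224), (16, 215), (17, 192), (18, 168), (19, 137), (20, 101), (21, 78), (22, 71), (23, 64), (24, 59), (25, 60), (26, 58), (27, 58), (28, 64), (29, 91), (30, 120), (31, 131), (32, 133), (33, 132), (98, 127), (99, 125), (100, 124), (101, 125), (102, 125), (103, 123), (104, 125), (105, 148), (106, 182), (107, 210), (108, 222), (109, 224), (110, 222), (111, 224), (168, 234), (169, 225), (170, 219), (171, 219), (172, 222), (173, 218), (174, 197), (175, 161), (176, 117), (177, 87), (178, 85), (179, 87), (180, 122), (181, 184), (182, 207), (183, 212), (184, 212), (185, 213), (186, 213), (187, 204), (188, 152), (189, 99), (190, 90), (191, 93), (192, 93), (193, 92)]
nearlid (np.float64(512.0), np.float64(-28.3)) near end (np.float64(451.8), np.float64(-28.8)) farlid (np.float64(575.2), np.float64(-29.4)) outer near (np.float64(442.6), np.float64(-30.5)) inner (np.float64(450.1), np.float64(-30.5))
[(np.float64(475.6), np.float64(14.1)), (np.float64(475.6), np.float64(7.4)), (np.float64(475.8), np.float64(-72.0)), (np.float64(475.8), np.float64(-79.6)), (np.float64(475.9), np.float64(-143.9)), (np.float64(475.9), np.float64(-150.6))]
round far edge (np.float64(508.9), np.float64(-108.1)) (np.float64(571.1), np.float64(-109.1)) sides (np.float64(479.5), np.float64(-80.1)) (np.float64(479.6), np.float64(-140.9))
```

Gap about 64-66 mm, centred at u≈543, so there is room. Now to the loose square tin.

```bash
python3 -m jog '[[0,20,0,0,0,-0.146],[0,20,0,0,0,-0.146],[0,20,0,0,0,-0.146],[0,20,0,0,0,-0.146],[0,20,0,0,0,-0.146],[0,20,0,0,0,-0.146],[0,20,0,0,0,-0.146],[0,20,0,0,0,-0.146],[0,20,0,0,0,-0.146],[0,20,0,0,0,-0.146],[0,10,0,0,0,-0.146],[0,0,0,0,0,-0.146]]' 1 20; python3 -m jog '[[0,0,-20,0,0,-0.146],[0,0,-20,0,0,-0.146],[0,0,0,0,0,0],[0,0,0,0,0,0]]'
python3 - <<'E'
from h import *
T,im=wshot("w3");s=status.get_state();print(s['eef_pos'],s['ee_rot'],s['t'],s['force'],s['width'])
lids(T,im,.046)
E
```

```text
t: 8.2
eef_pos: [0.4408, 0.2453, 0.1722]
ee_rot: [3.133, -0.027, 3.034]
force: [-0.5, -0.4, -0.4]
width: 0.0864
t: 8.6
eef_pos: [0.4408, 0.2447, 0.1252]
ee_rot: [-3.14, -0.03, 2.734]
force: [0.1, -0.4, 0.7]
width: 0.0878
[0.44060535 0.24459256 0.12517095] [-3.13945341 -0.03065799  2.73337353] 8.65 [-0.8480457   0.29324521  0.14344076] 0.08731629082444878
lid px [199. 391.] mm 588.9 343.8 size [ 20.7 177.8] ang 64.9 fill 0.73
lid px [311. 217.] mm 447.0 250.6 size [72.7 59. ] ang 69.1 fill 0.96
```

```bash
python3 - <<'E'
from h import *
lids(np.load("pics/w2.npy"),cv2.imread("pics/w2.png"),.046)
im=cv2.imread("pics/w3.png");cv2.imwrite("pics/w3c.png",im)
E
```

```text
lid px [424. 134.] mm 500.9 -51.8 size [36.1 59.7] ang 15.1 fill 0.74
lid px [328. 136.] mm 482.5 26.0 size [59.6 77.9] ang 6.9 fill 0.79
lid px [ 65. 147.] mm 448.8 252.8 size [76.  58.4] ang 69.1 fill 0.97
```

View pics/w3c.png

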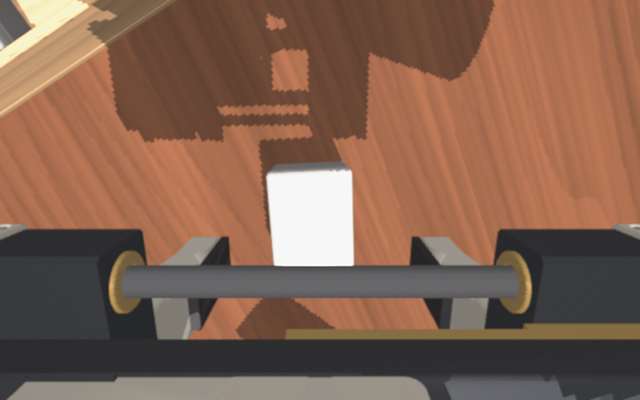

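The wrist view shows the loose square tin at (311,217) with its lower edge clipped by the gripper rod at row 265. Corrected centre is (448.3, 252.6) mm, and w2 agrees.

```bash
python3 -m jog '[[4,4,-25,-0.012,-0.028,0.044],[4,4,-25,0,0,0],[0,0,-12,0,0,0],[0,0,0,0,0,0]]'
```

```text
t: 9.05
eef_pos: [0.4516, 0.2547, 0.0644]
ee_rot: [3.14, 0.004, 2.792]
force: [0.2, 0.2, 0.5]
width: 0.0878
```

```bash
python3 -m jog '[[-3.3,-2.1,-8,0,0,-0.015],[0,0,-10,0,0,0],[0,0,-6,0,0,0],[0,0,0,0,0,0]]'
```

```text
t: 9.45
eef_pos: [0.4494, 0.2535, 0.0412]
ee_rot: [3.136, 0.005, 2.78]
force: [0.1, -0.2, -0.6]
width: 0.0877
```

```bash
python3 -m jog '[[-0.8,-1.5,-4,0,0,0],[0,0,0,0,0,0]]'; python3 -m jog '[[0,0,0,0,0,0],[0,0,0,0,0,0],[0,0,0,0,0,0],[0,0,0,0,0,0],[0,0,0,0,0,0]]' 0.55 35;
```

```text
t: 9.65
eef_pos: [0.4487, 0.2521, 0.0373]
ee_rot: [3.136, 0.005, 2.78]
force: [-0.0, -0.2, -0.5]
width: 0.0869
t: 10.15
eef_pos: [0.4491, 0.2525, 0.038]
ee_rot: [3.135, 0.006, 2.78]
force: [-0.8, -0.0, -2.2]
width: 0.0595
```

```bash
python3 -m jog '[[0,0,10,0,0,0],[0,0,25,0,0,0],[0,0,30,0,0,0],[0,0,30,0,0,0]]'; python3 -m jog '[[10,-20,0,0,0,0.06],[12,-27,0,0,0,0.06],[12,-27,0,0,0,0.06],[12,-27,0,0,0,0.06],[12,-27,0,0,0,0.06],[12,-27,0,0,0,0.06],[12,-27,0,0,0,0.06],[5,-15,0,0,0,0.06],[0,0,0,0,0,0],[0,0,0,0,0,0]]'
```

```text
t: 10.55
eef_pos: [0.4457, 0.2489, 0.1326]
ee_rot: [-3.138, 0.001, 2.779]
force: [0.6, 0.6, -2.6]
width: 0.0596
t: 11.55
eef_pos: [0.5358, 0.0463, 0.1445]
ee_rot: [3.135, 0.007, -3.003]
force: [0.5, 0.6, -2.0]
width: 0.0591
```

```bash
python3 -m jog '[[4,-8,-8,-0.007,0.006,-0.021],[3,-6,-10,0,0,0],[0,0,-5,0,0,0],[0,0,0,0,0,0],[0,0,0,0,0,0]]'
python3 - <<'E'
from h import *
T,im=wshot("w4");s=status.get_state();print(s['eef_pos'],s['ee_rot'],s['t'],s['force'],s['width'])
E
```

```text
t: 12.05
eef_pos: [0.5422, 0.0331, 0.119]
ee_rot: [3.141, -0.001, -3.026]
force: [-0.1, 0.0, -2.1]
width: 0.0595
[0.54216322 0.03316557 0.11901334] [ 3.14124031e+00 -1.51997132e-03 -3.02578885e+00] 12.1 [ 0.57735648 -0.15019761 -3.25034611] 0.05964238951858338
```

View pics/w4.png

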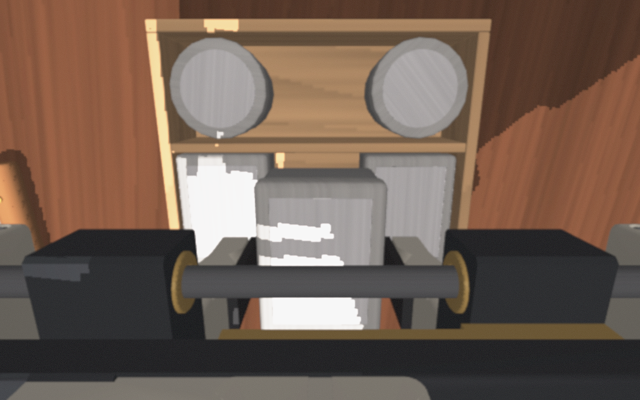

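The held tin is level above the gap. Far tin on the left has its edge at col ~270, near tin on the right at col ~361, and the divider is at rows 143-153. I compute the offsets.

```bash
python3 - <<'E'
from h import *
T=np.load("pics/w4.npy")
th=np.radians(6.8);u=np.array([np.cos(th),np.sin(th)]);v=np.array([-u[1],u[0]])
def uv(p,z): P=wz(T,p,z)[:2]*1000; return (P@u).round(1),(P@v).round(1)
im=cv2.imread("pics/w4.png");g=cv2.cvtColor(im,cv2.COLOR_BGR2GRAY).astype(int)
print("row157",g[157,262:282],g[157,352:372]);print("row250",g[260,250:266],g[260,376:392]);print("col320",g[136:196,325])
for n,p,z in [("far sq",(270.5,157),.052),("near sq",(361,157),.052),("div",(325,153),.056),("div far",(325,140),.056),("tin L",(257,250),.127),("tin R",(385,250),.127),("tin top",(325,180),.127),("tin bottom",(300,333),.127),("rf",(272,88),.052),("rn",(367,88),.052),("outer L",(147,25),.056),("outer R",(489.5,25),.056),("outer top",(320,20),.056),("near out",(470,190),.056),("far out",(172,190),.056)]: print(n,uv(p,z))
P=np.array([542.2,33.2]);print("tcp",P@u,P@v)
E
```

```text
row157 [142 140 135 129 115  99  88  80  72  69  69  80 112 164 220 231 230 231
 230 230] [144 146 145 144 146 145 139 108  77  69  72  80  89  98 111 122 130 133
 133 135]
row250 [ 29  29  28  29  28  27  49  89 139 201 229 238 240 241 240 239] [145 144 143 140 134 129 117  83  45  28  31  29  27  31  31  31]
col320 [137 112  97  96  97  96 102 122 139 144 145 143 141 142 142 134 129 136
 144 145 144 146 144 144 145 143 142 137 134 133 131 121  96  83  81  82
  82  81  83  82  83  91  96 101 103 107 115 125 133 137 138 139 141 144
 144 144 145 144 144 144]
far sq (np.float64(573.2), np.float64(-69.8))
near sq (np.float64(515.0), np.float64(-69.6))
div (np.float64(538.2), np.float64(-72.7))
div far (np.float64(538.2), np.float64(-80.8))
tin L (np.float64(570.6), np.float64(-37.2))
tin R (np.float64(511.7), np.float64(-37.0))
tin top (np.float64(539.3), np.float64(-70.0))
tin bottom (np.float64(551.6), np.float64(6.9))
rf (np.float64(570.6), np.float64(-112.1))
rn (np.float64(512.5), np.float64(-111.9))
outer L (np.float64(640.7), np.float64(-146.7))
outer R (np.float64(443.5), np.float64(-146.0))
outer top (np.float64(541.1), np.float64(-149.0))
near out (np.float64(444.2), np.float64(-48.4))
far out (np.float64(637.3), np.float64(-49.2))
tcp 542.3169102431402 -31.23217674664779
```

```bash
python3 -m jog '[[2.2,-0.8,-6,0,0,0],[0,0,-8,0,0,0],[0,0,-3,0,0,0],[0,0,0,0,0,0]]'
```

```text
t: 12.5
eef_pos: [0.5447, 0.0329, 0.1009]
ee_rot: [3.141, -0.001, -3.025]
force: [-0.6, -0.1, -2.0]
width: 0.0594
```

```bash
python3 -m jog '[[-0.8,-0.2,-5,0,0,0],[0,0,-5,0,0,0],[0,0,-3,0,0,0]]'; python3 -m jog '[[0,0,-4,0,0,0],[0,0,-3,0,0,0]]'
```

```text
t: 12.8
eef_pos: [0.5441, 0.0328, 0.0873]
ee_rot: [3.141, 0.0, -3.025]
force: [0.3, -0.3, -1.6]
width: 0.0595
t: 13.0
eef_pos: [0.5441, 0.0327, 0.0797]
ee_rot: [3.141, 0.0, -3.025]
force: [0.1, -0.4, -2.3]
width: 0.0594
```

```bash
python3 -m jog '[[0,0,-5,0,0,0],[0,0,-5,0,0,0]]'; python3 -m jog '[[0,0,-5,0,0,0],[0,0,-5,0,0,0]]'; python3 -m jog '[[0,0,-3,0,0,0],[0,0,0,0,0,0]]'
```

```text
t: 13.2
eef_pos: [0.5443, 0.0328, 0.0691]
ee_rot: [3.141, 0.001, -3.025]
force: [1.0, -0.9, -2.3]
width: 0.0597
t: 13.4
eef_pos: [0.5444, 0.0328, 0.0582]
ee_rot: [3.141, 0.001, -3.025]
force: [-0.1, -0.5, -2.4]
width: 0.0597
t: 13.6
eef_pos: [0.5438, 0.0326, 0.0539]
ee_rot: [3.141, -0.001, -3.025]
force: [0.0, -0.6, -1.8]
width: 0.0596
```

```bash
python3 -m jog '[[0,0,0,0,0,0],[0,0,0,0,0,0],[0,0,0,0,0,0],[0,0,20,0,0,0],[0,0,40,0,0,0],[5,20,40,0,0,0],[5,30,30,0,0,0],[0,0,0,0,0,0]]' 0.9 35
python3 - <<'E'
from h import *
T,im=wshot("w5");s=status.get_state();print(s['eef_pos'],s['ee_rot'],s['t'],s['force'],s['width'])
lids(T,im,.052,600)
E
```

```text
t: 14.4
eef_pos: [0.5545, 0.0832, 0.191]
ee_rot: [3.141, 0.002, -3.026]
force: [-0.0, -0.7, 0.7]
width: 0.0792
[0.55306144 0.08202043 0.18909254] [ 3.14137306e+00 -1.17418064e-03 -3.02680375e+00] 14.45 [-0.44531351 -0.03709423 -0.91558641] 0.07865639910043541
lid px [225. 332.] mm 630.2 232.0 size [48.6 23.5] ang 6.6 fill 0.7
lid px [ 46. 161.] mm 793.7 94.0 size [ 67.5 110.3] ang 11.5 fill 0.73
lid px [413. 130.] mm 482.5 25.5 size [46.6 63.8] ang 7.0 fill 0.96
lid px [339. 134.] mm 543.1 34.3 size [58.6 74. ] ang 6.6 fill 0.87
lid px [267. 130.] mm 604.7 39.1 size [58.9 77. ] ang 6.6 fill 0.91
lid px [421.  29.] mm 490.3 -52.1 size [47.7 41.9] ang 6.5 fill 0.82
lid px [268.  27.] mm 610.6 -37.9 size [50.8 42.7] ang 6.5 fill 0.82
```

View pics/w5.png

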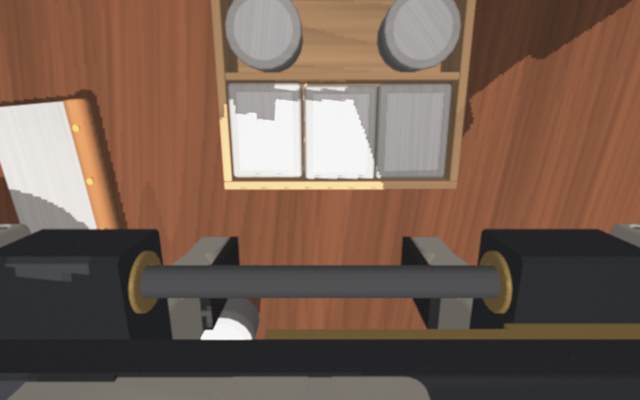

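The wrist view shows three square lids of the same apparent size seated in the wide bay (rows 83-180). The middle one is (543,34), 58.6 × 74 mm at lid height, so it dropped flush. On to the round tin.

```bash
python3 -m jog '[[10,25,-5,0,0,0],[10,25,-5,0,0,0],[10,25,-5,0,0,0],[10,25,-5,0,0,0],[10,25,-5,0,0,0],[10,25,-5,0,0,0],[10,25,-5,0,0,0],[5,20,-5,0,0,0],[0,0,0,0,0,0],[0,0,0,0,0,0]]' 1
python3 - <<'E'
from h import *
T,im=wshot("w6");s=status.get_state();print(s['eef_pos'],s['ee_rot'],s['t'],s['force'],s['width'])
lids(T,im,.046,600)
E
```

```text
t: 15.45
eef_pos: [0.6284, 0.2895, 0.1363]
ee_rot: [-3.136, -0.013, -3.027]
force: [-0.2, 0.5, 0.6]
width: 0.0879
[0.62821946 0.28932771 0.13618557] [-3.1358751  -0.01292802 -3.02673401] 15.5 [ 0.04727955  0.50012488 -0.90218496] 0.08754753293878413
lid px [220. 389.] mm 692.5 458.7 size [357.3  22.7] ang 5.9 fill 0.88
lid px [191. 252.] mm 718.5 337.6 size [40.8 17.5] ang 48.2 fill 0.62
lid px [447. 252.] mm 525.7 316.2 size [18.2 43.5] ang 54.7 fill 0.6
lid px [317. 156.] mm 632.6 254.7 size [58.7 58.8] ang 55.4 fill 0.78
lid px [  5. 171.] mm 849.1 289.1 size [88.8 12.1] ang 83.7 fill 0.58
lid px [86. 20.] mm 788.8 182.3 size [68.7 26.2] ang 10.9 fill 0.88
```

```bash
python3 -m jog '[[2,-15,-15,0.007,-0.012,0],[1,-15,-20,0,0,0],[0,-2,-25,0,0,0],[0,0,-12,0,0,0],[0,0,0,0,0,0]]'
```

```text
t: 16.0
eef_pos: [0.6312, 0.2542, 0.0646]
ee_rot: [3.14, 0.003, -3.029]
force: [0.1, -0.1, 0.6]
width: 0.0879
```

```bash
python3 -m jog '[[1,0.6,-12,0,0,0],[0,0,-10,0,0,0],[0,0,-3,0,0,0],[0,0,0,0,0,0]]'
```

```text
t: 16.4
eef_pos: [0.6337, 0.2559, 0.0404]
ee_rot: [3.139, 0.007, -3.028]
force: [-0.3, 0.3, 0.2]
width: 0.0875
```

```bash
python3 -m jog '[[-1,-1.2,-3.5,0,0,0],[0,0,0,0,0,0]]'; python3 -m jog '[[0,0,0,0,0,0],[0,0,0,0,0,0],[0,0,0,0,0,0],[0,0,0,0,0,0],[0,0,0,0,0,0]]' 0.55 35
```

```text
t: 16.6
eef_pos: [0.6329, 0.2551, 0.0372]
ee_rot: [3.138, 0.007, -3.028]
force: [-0.2, -0.6, -0.3]
width: 0.0875
t: 17.1
eef_pos: [0.6334, 0.2555, 0.0383]
ee_rot: [3.138, 0.009, -3.027]
force: [1.0, -0.3, 0.2]
width: 0.0589
```

```bash
python3 -m jog '[[0,0,10,0,0,0],[0,0,25,0,0,0],[0,0,30,0,0,0],[-8,-25,20,0,0,0],[-8,-29,0,0,0,0],[-8,-29,0,0,0,0],[-8,-29,0,0,0,0],[-8,-29,0,0,0,0],[-8,-29,0,0,0,0],[-8,-29,0,0,0,0],[-8,-29,0,0,0,0],[-8,-29,0,0,0,0]]'; python3 -m jog '[[-8,-20,0,0,0,0],[-2,-12,0,0,0,0],[0,0,-5,0,0,0],[0,0,0,0,0,0]]'
```

```text
t: 18.3
eef_pos: [0.5589, -0.0072, 0.1339]
ee_rot: [3.137, 0.015, -3.022]
force: [1.1, -0.5, -1.0]
width: 0.059
t: 18.7
eef_pos: [0.5478, -0.0433, 0.1314]
ee_rot: [3.137, 0.017, -3.026]
force: [-0.0, -0.3, -1.3]
width: 0.059
```

```bash
python3 -m jog '[[2,-3.5,-6,-0.007,0.0165,0],[0,0,-6,0,0,0],[0,0,0,0,0,0],[0,0,0,0,0,0]]'
python3 - <<'E'
from h import *
T,im=wshot("w7");s=status.get_state();print(s['eef_pos'],s['ee_rot'],s['t'],s['force'],s['width'])
th=np.radians(6.8);u=np.array([np.cos(th),np.sin(th)]);v=np.array([-u[1],u[0]])
P=s['eef_pos'][:2]*1000;print("tcp",P@u,P@v)
E
```

```text
t: 19.1
eef_pos: [0.5512, -0.0448, 0.1177]
ee_rot: [-3.141, -0.002, -3.023]
force: [0.2, 0.1, -1.5]
width: 0.0589
[ 0.55105888 -0.04476346  0.11767147] [-3.14078444e+00 -2.42217897e-03 -3.02282113e+00] 19.15 [-0.15649882 -0.24822254 -1.01092301] 0.0586882701849685
tcp 541.8822936652164 -109.69613079356687
```

View pics/w7.png

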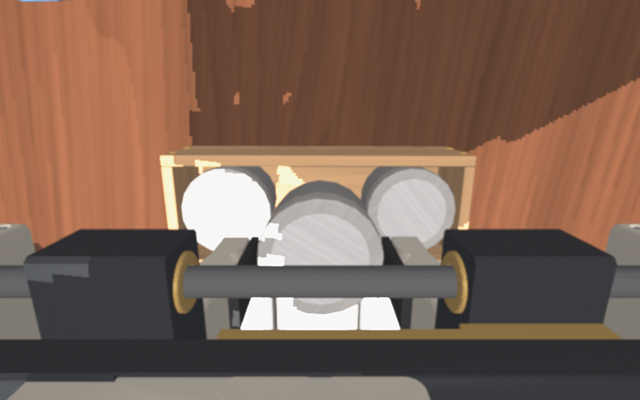

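The held round tin (320,255) sits between the packed ones (left (228,210), right (408,210)). I check the offsets.

```bash
python3 - <<'E'
from h import *
T=np.load("pics/w7.npy")
th=np.radians(6.8);u=np.array([np.cos(th),np.sin(th)]);v=np.array([-u[1],u[0]])
def uv(p,z): P=wz(T,p,z)[:2]*1000; return (P@u).round(1),(P@v).round(1)
g=cv2.cvtColor(cv2.imread("pics/w7.png"),cv2.COLOR_BGR2GRAY).astype(int)
print(g[210,175:190],g[210,264:280],g[210,358:374],g[210,446:462]);print("held",g[250,254:268],g[250,376:390]);print("col320",g[144:240:2,320])
for n,p,z in [("L-",(182,210),.052),("L+",(270,210),.052),("R-",(368,210),.052),("R+",(454,210),.052),("wall out",(320,157),.056),("wall in",(320,166),.056),("heldL",(259,250),.126),("heldR",(383,250),.126),("held top",(320,190),.126)]: print(n,uv(p,z))
E
```

```text
[238 197 125 102 101 101 156 240 248 247 247 247 247 246 246] [247 247 247 248 249 243 176 118 101 105 117 112 108 113 118 120] [140 126 123 121 118 115 107 102 106 134 165 179 181 181 182 181] [185 177 177 174 174 174 175 175 167 137 108 102 103 116 148 168]
held [ 38  36  45  94 150 173 176 176 176 175 172 172 172 175] [179 179 178 178 178 173 146  95  48  34  38  40  41  43]
col320 [ 76 118 126 120 122 124 169 178 177 176 174 152 171 173 173 175 177 179
 138 102 103 103 105 104 115 122 124 141 185 182 179 179 178 176 177 200
 204 202 202 204 209 205 203 204 203 201 201 203]
L- (np.float64(633.0), np.float64(-113.1))
L+ (np.float64(574.5), np.float64(-113.0))
R- (np.float64(509.2), np.float64(-112.9))
R+ (np.float64(451.8), np.float64(-112.9))
wall out (np.float64(541.1), np.float64(-148.9))
wall in (np.float64(541.2), np.float64(-143.2))
heldL (np.float64(569.4), np.float64(-115.7))
heldR (np.float64(512.4), np.float64(-115.6))
held top (np.float64(541.3), np.float64(-144.0))
```

```bash
python3 -m jog '[[0.5,-1.2,-6,0,0,0],[0,0,-7,0,0,0],[0,0,-4,0,0,0],[0,0,0,0,0,0]]'
```

```text
t: 19.55
eef_pos: [0.5515, -0.0457, 0.0991]
ee_rot: [-3.141, -0.002, -3.022]
force: [-0.2, -0.4, -1.5]
width: 0.0586
```

```bash
python3 -m jog '[[0,0,-5,0,0,0],[0,0,-4,0,0,0],[0,0,-3,0,0,0]]'; python3 -m jog '[[0,0,-4,0,0,0],[0,0,-3,0,0,0]]'
```

```text
t: 19.85
eef_pos: [0.5517, -0.0457, 0.0865]
ee_rot: [-3.141, -0.002, -3.022]
force: [0.5, 0.2, -0.9]
width: 0.0588
t: 20.05
eef_pos: [0.5517, -0.0458, 0.0789]
ee_rot: [-3.141, -0.002, -3.022]
force: [-0.7, 0.6, -1.3]
width: 0.0592
```

```bash
python3 -m jog '[[0,0,-5,0,0,0],[0,0,-5,0,0,0]]'; python3 -m jog '[[0,0,-5,0,0,0],[0,0,-4,0,0,0]]'; python3 -m jog '[[0,0,-2.5,0,0,0],[0,0,0,0,0,0]]'
```

```text
t: 20.25
eef_pos: [0.552, -0.0457, 0.0684]
ee_rot: [-3.141, -0.001, -3.022]
force: [-0.4, 0.5, 0.3]
width: 0.0593
t: 20.45
eef_pos: [0.5519, -0.0457, 0.0584]
ee_rot: [-3.141, -0.001, -3.022]
force: [-0.4, 0.5, -0.4]
width: 0.0588
t: 20.65
eef_pos: [0.5514, -0.0458, 0.0548]
ee_rot: [-3.141, -0.003, -3.022]
force: [0.4, 0.6, -1.8]
width: 0.0589
```

```bash
python3 -m jog '[[0,0,0,0,0,0],[0,0,0,0,0,0],[0,0,0,0,0,0],[0,0,20,0,0,0],[0,0,40,0,0,0],[0,30,40,0,0,0],[0,30,20,0,0,0],[0,0,0,0,0,0]]' 0.9 35
python3 - <<'E'
from h import *
T,im=wshot("w8");s=status.get_state();print(s['eef_pos'],s['ee_rot'],s['t'],s['force'],s['width'])
lids(T,im,.052,600)
top=cv2.imread("pics/top0.png");print("bowl",onz("top",(399,157),.07),"pin mid",onz("top",(433.2,223),.06),onz("top",(425,188.8),.05),onz("top",(441.3,257.5),.05))
E
```

```text
t: 21.45
eef_pos: [0.5513, 0.015, 0.1805]
ee_rot: [-3.141, -0.002, -3.025]
force: [0.4, -0.7, -0.7]
width: 0.0787
[0.55062752 0.01397539 0.17936217] [-3.14076943 -0.00318339 -3.02471356] 21.5 [0.00564008 0.29732498 0.42741926] 0.0787548725521849
lid px [394. 234.] mm 480.6 46.3 size [60.8 34.3] ang 14.9 fill 0.69
lid px [ 32. 203.] mm 794.8 54.0 size [58.2 47.6] ang 10.6 fill 0.81
lid px [323. 215.] mm 543.2 33.4 size [58.2 75.1] ang 6.6 fill 0.89
lid px [254. 210.] mm 605.0 38.8 size [58.3 74.9] ang 6.6 fill 0.93
lid px [315. 128.] mm 561.4 -34.7 size [29.  43.9] ang 22.5 fill 0.76
lid px [253. 128.] mm 610.8 -29.3 size [57.1 37.4] ang 8.7 fill 0.61
bowl [ 0.72068415 -0.22769885  0.07      ] pin mid [ 0.53548448 -0.31661349  0.06      ] [ 0.63318469 -0.3012939   0.05      ] [ 0.44098787 -0.33664172  0.05      ]
```

View pics/w8.png

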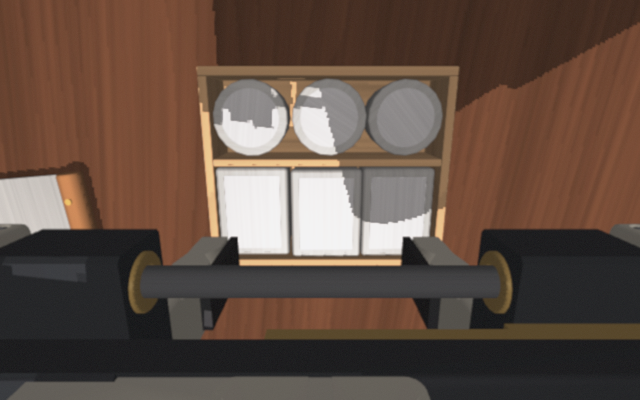

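The wrist view shows all six lids the same size and below the rim: rounds at (251,117), (329,117), (405,117), squares below them. Now to the pin, whose estimated centre is (535.5, -316.6) at about 10.4°.

```bash
python3 -m jog '[[-3,-30,0,0,0,-0.137],[-3,-30,0,0,0,-0.137],[-3,-30,0,0,0,-0.137],[-3,-30,0,0,0,-0.137],[-3,-30,0,0,0,-0.137],[-3,-30,0,0,0,-0.137],[-3,-30,0,0,0,-0.137],[-3,-30,0,0,0,-0.137],[-3,-30,0,0,0,-0.137],[-3,-30,0,0,0,-0.137],[-3,-20,0,0,0,-0.136],[0,0,0,0,0,0]]' 1 12;python3 -m jog '[[0,0,0,0,0,0]]'
python3 - <<'E'
from h import *
T,im=wshot("w9");s=status.get_state();print(s['eef_pos'],s['ee_rot'],s['t'],s['force'],s['width'])
E
```

```text
t: 22.7
eef_pos: [0.5058, -0.3227, 0.1683]
ee_rot: [-3.13, -0.013, 1.688]
force: [0.1, 0.2, -0.5]
width: 0.0877
t: 22.8
eef_pos: [0.5048, -0.3233, 0.1672]
ee_rot: [-3.128, -0.014, 1.688]
force: [-0.4, 0.1, -0.8]
width: 0.0874
[ 0.50475559 -0.32296747  0.16715667] [-3.12795271 -0.0142157   1.6888374 ] 22.85 [0.79787737 0.15472278 0.13336029] 0.08773423263791554
```

View pics/w9.png

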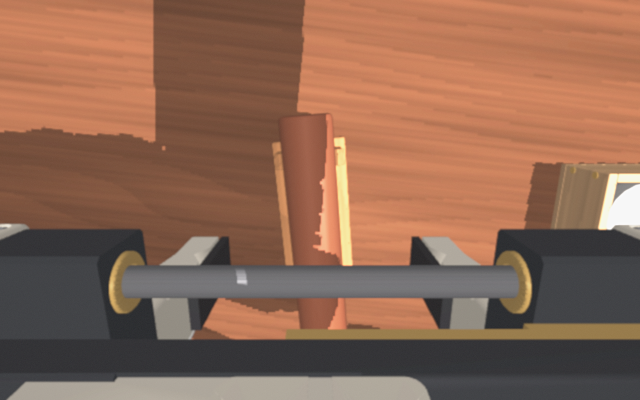

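The wrist view shows the pin's far end at (306,117), the pin running down to the gripper rod, and the rest's base on both sides of it. I measure its axis.

```bash
python3 - <<'E'
from h import *
im=cv2.imread("pics/w9.png");T=np.load("pics/w9.npy")
g=cv2.cvtColor(im,cv2.COLOR_BGR2HSV)
for r in (130,160,200,240,255):
    print(r,[tuple(int(a) for a in p) for p in g[r,270:305:2]],'|',[tuple(int(a) for a in p) for p in g[r,322:352:2]])
print("end",[tuple(int(a) for a in p) for p in g[106:126:2,306]])
E
```

```text
130 [(10, 126, 113), (10, 125, 114), (10, 125, 114), (11, 125, 114), (9, 126, 109), (8, 131, 111), (7, 129, 121), (8, 134, 129), (8, 133, 134), (8, 137, 138), (8, 137, 141), (8, 137, 145), (8, 137, 147), (8, 135, 149), (8, 137, 151), (8, 132, 156), (8, 132, 158), (8, 131, 161)] | [(8, 139, 143), (8, 137, 140), (8, 141, 157), (9, 142, 227), (8, 143, 220), (8, 142, 197), (10, 136, 188), (10, 137, 194), (10, 135, 192), (10, 134, 192), (10, 135, 192), (10, 137, 193), (10, 138, 191), (10, 136, 191), (10, 137, 190)]
160 [(10, 123, 114), (10, 124, 113), (13, 132, 170), (12, 131, 183), (12, 134, 183), (13, 133, 190), (11, 131, 140), (8, 133, 117), (8, 134, 126), (8, 135, 132), (8, 135, 136), (8, 138, 139), (8, 137, 143), (8, 137, 147), (8, 137, 149), (8, 136, 152), (8, 135, 155), (8, 134, 158)] | [(8, 137, 145), (8, 137, 141), (8, 145, 222), (9, 141, 235), (9, 143, 227), (8, 145, 218), (8, 142, 199), (12, 136, 222), (23, 101, 248), (23, 94, 247), (23, 99, 247), (23, 99, 247), (13, 132, 234), (10, 137, 210), (10, 137, 212)]
200 [(10, 128, 128), (10, 128, 128), (10, 127, 129), (10, 129, 128), 
[... 941 characters left out ...]
84, 247), (18, 117, 247)]
255 [(11, 125, 116), (10, 124, 117), (10, 122, 117), (10, 126, 117), (10, 121, 118), (10, 126, 115), (10, 127, 116), (12, 130, 153), (13, 135, 199), (12, 133, 201), (13, 134, 204), (12, 134, 156), (8, 133, 119), (8, 132, 129), (8, 135, 136), (8, 136, 139), (8, 137, 143), (8, 138, 146)] | [(8, 138, 151), (8, 139, 150), (8, 136, 150), (8, 138, 146), (8, 138, 144), (8, 137, 147), (7, 135, 140), (8, 141, 173), (8, 145, 217), (8, 145, 201), (21, 107, 249), (26, 85, 247), (24, 89, 247), (25, 85, 247), (24, 94, 248)]
end [(10, 136, 207), (10, 137, 208), (10, 138, 215), (10, 134, 165), (9, 129, 119), (8, 133, 148), (8, 132, 160), (8, 131, 160), (8, 132, 160), (8, 132, 160)]
```

```bash
python3 - <<'E'
from h import *
T=np.load("pics/w9.npy")
P=np.array([wz(T,p,.038)[:2]*1000 for p in [(306,130),(308.75,160),(312,200),(315.5,240),(317.2,255)]]);print(P.round(1))
vx,vy,x,y=cv2.fitLine(np.float32(P),cv2.DIST_L2,0,.01,.01).ravel();print("ang",np.degrees(np.arctan2(vy,vx)))
for X in (530,535): print(X,y+(X-x)*vy/vx)
print("far end",wz(T,(306,114),.058)*1000, "base far L/R",wz(T,(274,142),.008)*1000,wz(T,(343,139),.008)*1000, onz("top",(425,188.8),.05))
E
```

```text
[[ 452.3 -338.9]
 [ 476.2 -334.1]
 [ 509.7 -327.6]
 [ 545.2 -320.6]
 [ 559.  -317.5]]
ang 11.265413
530 -323.45715
535 -322.4612
far end [ 439.69781739 -339.77971747   58.        ] base far L/R [ 467.7680446  -366.88905407    8.        ] [ 457.9634148  -305.65619403    8.        ] [ 0.63318469 -0.3012939   0.05      ]
```

```bash
python3 -m jog '[[15,0.5,-20,-0.0125,-0.015,0.077],[15,0.5,-30,0,0,0],[0,0,-30,0,0,0],[0,0,-10,0,0,0],[0,0,0,0,0,0]]'
```

```text
t: 23.35
eef_pos: [0.5366, -0.3186, 0.0758]
ee_rot: [3.14, 0.002, 1.782]
force: [-0.3, 0.2, 0.3]
width: 0.0876
```

```bash
python3 -m jog '[[0,-3,-15,0,0,-0.016],[0,0,-18,0,0,0],[0,0,-12,0,0,0],[0,0,-2,0,0,0],[0,0,0,0,0,0]]'
```

```text
t: 23.85
eef_pos: [0.539, -0.3221, 0.0306]
ee_rot: [3.134, 0.006, 1.767]
force: [0.3, 0.6, 1.2]
width: 0.0878
```

```bash
python3 -m jog '[[-1.5,0,-7,0,0,0],[0,0,-2,0,0,0],[0,0,0,0,0,0]]'; python3 -m jog '[[0,0,0,0,0,0],[0,0,0,0,0,0],[0,0,0,0,0,0],[0,0,0,0,0,0],[0,0,0,0,0,0],[0,0,0,0,0,0]]' 0.4 15
```

```text
t: 24.15
eef_pos: [0.5384, -0.3226, 0.0227]
ee_rot: [3.132, 0.007, 1.767]
force: [-0.0, -0.4, 0.3]
width: 0.0873
t: 24.75
eef_pos: [0.539, -0.3227, 0.0238]
ee_rot: [3.13, 0.008, 1.767]
force: [-0.1, 5.2, 3.9]
width: 0.0446
```

```bash
python3 -m jog '[[0,0.5,5,0,0,0],[0,0,15,0,0,0],[0,0,25,0,0,0],[0,0,30,0,0,0],[0,0,25,0,0,0],[0,0,0,0,0,0]]' 0.4 28; python3 -m jog '[[-4,14,0,0,0,0.136],[-8,28,0,0,0,0.136],[-8,28,0,0,0,0.136],[-8,28,0,0,0,0.136],[-8,28,0,0,0,0.136],[-8,28,0,0,0,0.136],[-8,28,0,0,0,0.136],[-8,28,0,0,0,0.136],[-8,28,0,0,0,0.136],[-8,28,0,0,0,0.136],[-6,20,0,0,0,0.133],[0,0,0,0,0,0]]'
```

```text
t: 25.35
eef_pos: [0.5365, -0.3214, 0.126]
ee_rot: [3.136, 0.005, 1.767]
force: [0.8, -1.2, -1.6]
width: 0.0431
t: 26.55
eef_pos: [0.4454, -0.0268, 0.1211]
ee_rot: [3.137, -0.0, -2.965]
force: [-0.2, -0.8, -1.3]
width: 0.0434
```

```bash
python3 -m jog '[[3,7,-10,0.007,0.001,-0.058],[2.5,6,-12,0,0,0],[0,0,-10,0,0,0],[0,0,0,0,0,0],[0,0,0,0,0,0]]'
```

```text
t: 27.05
eef_pos: [0.4499, -0.0142, 0.0873]
ee_rot: [3.13, -0.001, -3.028]
force: [-0.3, -0.2, -1.8]
width: 0.0435
```

```bash
python3 -m jog '[[0.5,0,-8,0,0,0],[0,0,-5,0,0,0],[0,0,0,0,0,0]]' 0.4 14; python3 -m jog '[[0,0,-3,0,0,0],[0,0,0,0,0,0]]'
```

```text
t: 27.35
eef_pos: [0.4506, -0.0149, 0.0738]
ee_rot: [3.13, -0.001, -3.03]
force: [-0.4, -0.5, -1.6]
width: 0.0434
t: 27.55
eef_pos: [0.4506, -0.0151, 0.0706]
ee_rot: [3.13, -0.0, -3.03]
force: [0.2, 0.6, -0.8]
width: 0.0436
```

```bash
python3 -m jog '[[0,0,-2.5,0,0,0],[0,0,0,0,0,0]]'; python3 -m jog '[[0,0,-1.5,0,0,0]]'; python3 -m jog '[[0,0,-1,0,0,0]]'; python3 -m jog '[[0,0,0,0,0,0]]'
```

```text
t: 27.75
eef_pos: [0.4508, -0.015, 0.0681]
ee_rot: [3.13, 0.0, -3.03]
force: [0.1, 0.1, -1.7]
width: 0.0438
t: 27.85
eef_pos: [0.4511, -0.0149, 0.0668]
ee_rot: [3.129, 0.001, -3.03]
force: [-0.0, 0.2, -1.2]
width: 0.0435
t: 27.95
eef_pos: [0.451, -0.0149, 0.0657]
ee_rot: [3.129, 0.001, -3.03]
force: [-0.1, 0.4, -1.9]
width: 0.0436
t: 28.05
eef_pos: [0.451, -0.0149, 0.0656]
ee_rot: [3.129, 0.0, -3.03]
force: [0.6, 0.5, -0.6]
width: 0.0436
```

```bash
python3 -m jog '[[0,0,-1,0,0,0]]'; python3 -m jog '[[0,0,-0.7,0,0,0]]'; python3 -m jog '[[0,0,-0.5,0,0,0]]'; python3 -m jog '[[0,0,0,0,0,0]]'
```

```text
t: 28.15
eef_pos: [0.4511, -0.0149, 0.0647]
ee_rot: [3.129, 0.001, -3.03]
force: [0.5, -0.2, -1.5]
width: 0.0436
t: 28.25
eef_pos: [0.4511, -0.0149, 0.0639]
ee_rot: [3.129, 0.001, -3.03]
force: [-0.5, -0.8, -1.8]
width: 0.0434
t: 28.35
eef_pos: [0.4512, -0.0149, 0.0638]
ee_rot: [3.13, 0.001, -3.029]
force: [-4.7, 1.3, 11.1]
width: 0.0439
t: 28.45
eef_pos: [0.4512, -0.0148, 0.064]
ee_rot: [3.13, 0.001, -3.029]
force: [-0.1, 0.3, -1.7]
width: 0.0436
```

First touch is at TCP z = 63.8 mm, as predicted (11 N). Now I draw the pin along with a light downward bias, starting slowly.

```bash
python3 -m jog '[[0,0,-0.5,0,0,0]]'; python3 -m jog '[[2,0.24,-0.5,0,0,0]]'; python3 -m jog '[[3,0.36,-0.5,0,0,0]]'; python3 -m jog '[[3,0.36,-0.5,0,0,0]]'; python3 -m jog '[[3,0.36,-0.5,0,0,0]]'
```

```text
t: 28.55
eef_pos: [0.4513, -0.0148, 0.0638]
ee_rot: [3.13, 0.001, -3.029]
force: [-3.9, 1.2, 9.6]
width: 0.0436
t: 28.65
eef_pos: [0.4515, -0.0149, 0.0637]
ee_rot: [3.13, -0.002, -3.029]
force: [-15.0, 4.6, 21.9]
width: 0.0434
t: 28.75
eef_pos: [0.4517, -0.015, 0.0635]
ee_rot: [3.13, -0.007, -3.03]
force: [-15.0, 3.7, 20.6]
width: 0.0434
t: 28.85
eef_pos: [0.4519, -0.0151, 0.0634]
ee_rot: [3.131, -0.012, -3.03]
force: [-14.9, 6.3, 22.1]
width: 0.0439
t: 28.95
eef_pos: [0.4519, -0.0151, 0.0634]
ee_rot: [3.131, -0.017, -3.031]
force: [-15.9, 6.6, 24.3]
width: 0.0434
```

```bash
python3 -m jog '[[4,0.5,-0.15,0.001,-0.008,0]]'; python3 -m jog '[[5,0.6,-0.15,0.001,-0.008,0]]'; python3 -m jog '[[5,0.6,-0.15,0,-0.002,0]]'; python3 -m jog '[[6,0.7,-0.15,0,-0.002,0]]'
```

```text
t: 29.05
eef_pos: [0.4535, -0.0151, 0.0634]
ee_rot: [3.131, -0.014, -3.031]
force: [-7.1, 0.1, 8.6]
width: 0.0435
t: 29.15
eef_pos: [0.4562, -0.0152, 0.0634]
ee_rot: [3.132, -0.009, -3.031]
force: [-6.4, -0.8, 9.7]
width: 0.0438
t: 29.25
eef_pos: [0.4589, -0.0153, 0.0633]
ee_rot: [3.132, -0.011, -3.032]
force: [-9.5, 0.4, 13.9]
width: 0.0436
t: 29.35
eef_pos: [0.4617, -0.0154, 0.0632]
ee_rot: [3.133, -0.015, -3.032]
force: [-16.2, 3.1, 21.4]
width: 0.0438
```

```bash
python3 -m jog '[[8,1.5,0,0.001,-0.009,0.002]]'; python3 -m jog '[[8,1.5,0,0.001,-0.009,0.002]]'; python3 -m jog '[[8,1.5,-0.1,0.001,-0.007,0.002]]';python3 -m jog '[[8,1.5,-0.1,0.001,-0.007,0.002]]'
```

```text
t: 29.45
eef_pos: [0.4653, -0.0153, 0.0632]
ee_rot: [3.135, -0.014, -3.031]
force: [-18.6, -0.0, 24.3]
width: 0.0438
t: 29.55
eef_pos: [0.4688, -0.0153, 0.0632]
ee_rot: [3.136, -0.014, -3.03]
force: [-18.1, 1.0, 23.1]
width: 0.0437
t: 29.65
eef_pos: [0.4722, -0.0152, 0.0631]
ee_rot: [3.137, -0.015, -3.028]
force: [-16.8, 1.4, 23.4]
width: 0.0439
t: 29.75
eef_pos: [0.4756, -0.0152, 0.0631]
ee_rot: [3.139, -0.016, -3.027]
force: [-18.1, 0.1, 24.7]
width: 0.0435
```

```bash
python3 -m jog '[[10,3,0.15,0.003,-0.01,0.001]]'; python3 -m jog '[[10,3,0.15,0.003,-0.01,0]]'; python3 -m jog '[[10,3,0.1,0.003,-0.01,0],[10,3,0.1,0.003,-0.01,0]]';python3 -m jog '[[10,3,0.1,0.003,-0.01,0],[10,3,0.1,0.003,-0.01,0]]'
```

```text
t: 29.85
eef_pos: [0.4813, -0.014, 0.0632]
ee_rot: [3.139, -0.014, -3.027]
force: [-9.4, -4.0, 10.7]
width: 0.0436
t: 29.95
eef_pos: [0.4899, -0.0117, 0.0634]
ee_rot: [3.137, -0.006, -3.027]
force: [-1.3, -0.2, -1.0]
width: 0.0434
t: 30.15
eef_pos: [0.511, -0.0055, 0.0636]
ee_rot: [3.133, 0.016, -3.027]
force: [-0.1, 0.3, -2.0]
width: 0.0436
t: 30.35
eef_pos: [0.5332, 0.0013, 0.0635]
ee_rot: [3.129, 0.039, -3.027]
force: [-0.6, 1.2, -1.1]
width: 0.0435
```

Contact was lost from x≈0.485 on, because my upward bias was too large, so that pass doesn't count. I lift, go back to the near end and redo it in one continuous pass.

```bash
python3 -m jog '[[0,0,10,-0.0045,0.039,0],[-20,-4,2,0,0,0],[-30,-6,0,0,0,0],[-25,-4,0,0,0,0],[-5,-1,0,0,0,0],[0,0,0,0,0,0],[0,0,0,0,0,0]]'
```

```text
t: 31.05
eef_pos: [0.4575, -0.0118, 0.0748]
ee_rot: [3.129, 0.003, -3.026]
force: [0.3, -0.3, -1.7]
width: 0.0435
```

```bash
python3 -m jog '[[-8,-1.5,-4,0,0.003,0],[0,0,-4,0,0,0],[0,0,0,0,0,0]]'; python3 -m jog '[[0,0,-1.2,0,0,0]]'; python3 -m jog '[[0,0,-0.8,0,0,0]]'; python3 -m jog '[[0,0,-0.5,0,0,0]]'; python3 -m jog '[[0,0,-0.4,0,0,0]]'
```

```text
t: 31.35
eef_pos: [0.451, -0.0128, 0.066]
ee_rot: [3.128, 0.001, -3.026]
force: [-0.4, -0.7, -1.7]
width: 0.0433
t: 31.45
eef_pos: [0.4512, -0.0127, 0.0646]
ee_rot: [3.128, 0.0, -3.026]
force: [0.2, 0.6, -2.3]
width: 0.0438
t: 31.55
eef_pos: [0.4513, -0.0127, 0.0635]
ee_rot: [3.129, 0.0, -3.026]
force: [0.1, 0.7, -1.0]
width: 0.0433
t: 31.65
eef_pos: [0.4514, -0.0127, 0.0633]
ee_rot: [3.129, -0.0, -3.026]
force: [-5.8, 1.5, 13.7]
width: 0.0436
t: 31.75
eef_pos: [0.4514, -0.0127, 0.0634]
ee_rot: [3.129, -0.0, -3.026]
force: [-3.6, 0.7, 8.7]
width: 0.0438
```

```bash
python3 -m jog '[[5,0.8,-0.25,0,-0.004,0],[5,0.8,-0.2,0,-0.006,0]]'; python3 -m jog '[[5,0.8,-0.15,0,-0.006,0],[5,0.8,-0.15,0,-0.006,0]]'; python3 -m jog '[[5,0.8,-0.15,0,-0.006,0],[5,0.8,-0.15,0,-0.006,0]]'
```

```text
t: 31.95
eef_pos: [0.4563, -0.0128, 0.0633]
ee_rot: [3.132, -0.0, -3.026]
force: [-9.0, 0.0, 11.8]
width: 0.0434
t: 32.15
eef_pos: [0.4624, -0.0126, 0.0632]
ee_rot: [3.135, 0.005, -3.027]
force: [-10.1, -0.3, 13.5]
width: 0.0434
t: 32.35
eef_pos: [0.4671, -0.0128, 0.0632]
ee_rot: [3.138, 0.007, -3.028]
force: [-14.2, 1.1, 16.4]
width: 0.0437
```

```bash
python3 -m jog '[[6,1.2,-0.12,0.002,-0.005,0.001],[6,1.2,-0.12,0.002,-0.005,0.001]]'; python3 -m jog '[[6,1.2,-0.12,0.002,-0.005,0.001],[6,1.2,-0.12,0.002,-0.005,0.001]]'; python3 -m jog '[[6,1.2,-0.12,0.002,-0.005,0.001],[6,1.2,-0.12,0.002,-0.005,0.001]]'
```

```text
t: 32.55
eef_pos: [0.4731, -0.0125, 0.0632]
ee_rot: [3.137, 0.006, -3.027]
force: [-12.1, 0.2, 14.3]
width: 0.0434
t: 32.75
eef_pos: [0.4799, -0.0121, 0.0632]
ee_rot: [3.136, 0.007, -3.026]
force: [-10.0, -1.6, 11.5]
width: 0.0431
t: 32.95
eef_pos: [0.4874, -0.0115, 0.0632]
ee_rot: [3.135, 0.008, -3.025]
force: [-8.5, -0.4, 12.1]
width: 0.0438
```

```bash
python3 -m jog '[[6,1.2,-0.15,0.002,-0.004,0],[6,1.2,-0.15,0.002,-0.004,0],[6,1.2,-0.15,0.002,-0.004,0]]'; python3 -m jog '[[6,1.2,-0.15,0.002,-0.004,0],[6,1.2,-0.15,0.002,-0.004,0],[6,1.2,-0.15,0.002,-0.004,0]]'; python3 -m jog '[[6,1.2,-0.15,0.001,-0.004,0],[6,1.2,-0.15,0.001,-0.004,0],[6,1.2,-0.15,0.001,-0.004,0]]'
```

```text
t: 33.25
eef_pos: [0.4981, -0.0108, 0.0632]
ee_rot: [3.134, 0.007, -3.026]
force: [-10.2, -1.1, 13.2]
width: 0.0436
t: 33.55
eef_pos: [0.5096, -0.0097, 0.0633]
ee_rot: [3.131, 0.007, -3.027]
force: [-8.5, -0.9, 11.2]
width: 0.0438
t: 33.85
eef_pos: [0.5224, -0.0084, 0.0633]
ee_rot: [3.132, 0.009, -3.027]
force: [-7.4, -0.6, 9.6]
width: 0.0437
```

```bash
python3 -m jog '[[6,1.2,-0.22,0.001,-0.003,0],[6,1.2,-0.22,0.001,-0.003,0],[6,1.2,-0.22,0.001,-0.003,0]]'; python3 -m jog '[[6,1.2,-0.22,0.001,-0.003,0],[6,1.2,-0.22,0.001,-0.003,0],[6,1.2,-0.22,0.001,-0.003,0]]'; python3 -m jog '[[6,1.2,-0.22,0.001,-0.003,0],[6,1.2,-0.22,0.001,-0.003,0],[6,1.2,-0.22,0.001,-0.003,0]]'
```

```text
t: 34.15
eef_pos: [0.5339, -0.0074, 0.0632]
ee_rot: [3.133, 0.005, -3.028]
force: [-8.7, -1.7, 11.5]
width: 0.0436
t: 34.45
eef_pos: [0.5466, -0.006, 0.0633]
ee_rot: [3.133, 0.004, -3.029]
force: [-7.3, -0.9, 8.5]
width: 0.0436
t: 34.75
eef_pos: [0.5598, -0.0045, 0.0633]
ee_rot: [3.133, 0.003, -3.029]
force: [-8.3, -1.1, 8.8]
width: 0.0434
```

```bash
python3 -m jog '[[6,1.8,-0.3,0.001,-0.003,0.001],[6,1.8,-0.3,0.001,-0.003,0.001],[6,1.8,-0.3,0.001,-0.003,0.001]]'; python3 -m jog '[[6,1.8,-0.3,0.001,-0.003,0.001],[6,1.8,-0.3,0.001,-0.003,0.001],[6,1.8,-0.3,0.001,-0.003,0.001]]'; python3 -m jog '[[6,1.8,-0.3,0.001,-0.003,0.001],[6,1.8,-0.3,0.001,-0.003,0.001],[6,1.8,-0.3,0.001,-0.003,0.001]]'
```

```text
t: 35.05
eef_pos: [0.5724, -0.002, 0.0633]
ee_rot: [3.135, 0.001, -3.027]
force: [-7.4, -1.4, 9.7]
width: 0.0437
t: 35.35
eef_pos: [0.5857, 0.0008, 0.0633]
ee_rot: [3.135, -0.0, -3.024]
force: [-6.8, -1.8, 7.7]
width: 0.0434
t: 35.65
eef_pos: [0.5995, 0.0037, 0.0634]
ee_rot: [3.136, -0.0, -3.021]
force: [-7.2, -2.4, 7.5]
width: 0.0437
```

```bash
python3 -m jog '[[6,1.4,-0.4,0.002,-0.003,-0.001],[6,1.4,-0.4,0.002,-0.003,-0.001],[6,1.4,-0.4,0.002,-0.003,-0.001]]'; python3 -m jog '[[6,1.4,-0.4,0.001,-0.003,-0.001],[6,1.4,-0.4,0.001,-0.003,-0.001],[6,1.4,-0.4,0.001,-0.003,-0.001]]'; python3 -m jog '[[6,1.4,-0.4,0.001,-0.003,0],[6,1.4,-0.4,0.001,-0.003,0],[3,0.6,-0.4,0.001,-0.003,0]]'
```

```text
t: 35.95
eef_pos: [0.6124, 0.0056, 0.0633]
ee_rot: [3.134, -0.001, -3.024]
force: [-7.8, -1.4, 9.4]
width: 0.0435
t: 36.25
eef_pos: [0.626, 0.0076, 0.0633]
ee_rot: [3.134, -0.002, -3.028]
force: [-7.2, -2.1, 8.6]
width: 0.0432
t: 36.55
eef_pos: [0.6372, 0.0091, 0.0633]
ee_rot: [3.134, -0.001, -3.028]
force: [-7.4, 1.0, 8.6]
width: 0.0439
```

```bash
python3 -m jog '[[5,0.6,-0.4,0,-0.003,0],[4,0.5,-0.4,0,-0.003,0]]';python3 -m jog '[[0,0,-0.3,0,0,0]]'; python3 -m jog '[[0,0,8,0,0,0],[0,0,20,0,0,0],[0,0,25,0,0,0],[0,0,15,0,0,0],[0,0,0,0,0,0]]' 0.4 28
```

```text
t: 36.75
eef_pos: [0.643, 0.0092, 0.0634]
ee_rot: [3.136, -0.001, -3.028]
force: [-6.1, 1.0, 6.4]
width: 0.0435
t: 36.85
eef_pos: [0.6432, 0.0092, 0.0635]
ee_rot: [3.136, -0.001, -3.028]
force: [0.5, 0.9, 0.5]
width: 0.0436
t: 37.35
eef_pos: [0.6428, 0.0089, 0.1336]
ee_rot: [3.137, -0.003, -3.028]
force: [-0.5, -0.0, -1.0]
width: 0.043
```

```bash
python3 -m jog '[[-5,-15,0,0,0,-0.135],[-9,-29,0,0,0,-0.135],[-9,-29,0,0,0,-0.135],[-9,-29,0,0,0,-0.135],[-9,-29,0,0,0,-0.135],[-9,-29,0,0,0,-0.135],[-9,-29,0,0,0,-0.135],[-9,-29,0,0,0,-0.135],[-9,-29,0,0,0,-0.135],[-9,-29,0,0,0,-0.135],[-6,-18,0,0,0,-0.13],[0,0,0,0,0,0]]';python3 -m jog '[[0,0,0,0,0,0]]'
```

```text
t: 38.55
eef_pos: [0.5429, -0.2935, 0.1241]
ee_rot: [-3.141, -0.008, 1.715]
force: [0.2, 0.8, -2.1]
width: 0.0432
t: 38.65
eef_pos: [0.5425, -0.2937, 0.1232]
ee_rot: [-3.14, -0.009, 1.715]
force: [-0.8, 0.3, -0.3]
width: 0.0434
```

```bash
python3 -m jog '[[-2,-15,-15,-0.007,-0.0115,0.052],[-1.5,-12,-20,0,0,0],[0,0,-20,0,0,0],[0,0,0,0,0,0],[0,0,0,0,0,0]]'
```

```text
t: 39.15
eef_pos: [0.5408, -0.3179, 0.0663]
ee_rot: [3.131, 0.001, 1.784]
force: [0.6, -0.2, -1.6]
width: 0.0435
```

```bash
python3 -m jog '[[-1.5,-4.5,-8,0.0,0.002,-0.017],[0,0,-8,0,0,0],[0,0,-4,0,0,0],[0,0,0,0,0,0],[0,0,0,0,0,0]]'
```

```text
t: 39.65
eef_pos: [0.5413, -0.3218, 0.0473]
ee_rot: [3.13, 0.002, 1.769]
force: [-0.1, 0.5, -1.7]
width: 0.0432
```

```bash
python3 -m jog '[[-2.5,-0.9,-7,0,0,0],[0,0,-6,0,0,0],[0,0,-3,0,0,0],[0,0,0,0,0,0]]'; python3 -m jog '[[0,0,-3,0,0,0],[0,0,0,0,0,0]]'
```

```text
t: 40.05
eef_pos: [0.5387, -0.3229, 0.0304]
ee_rot: [3.13, 0.002, 1.769]
force: [-0.3, 0.3, -2.3]
width: 0.0435
t: 40.25
eef_pos: [0.5387, -0.3229, 0.0271]
ee_rot: [3.13, 0.002, 1.769]
force: [-0.3, -0.5, -0.5]
width: 0.0436
```

```bash
python3 -m jog '[[0,0,-2,0,0,0],[0,0,0,0,0,0]]'; python3 -m jog '[[0,0,-1,0,0,0]]'; python3 -m jog '[[0,0,-0.8,0,0,0]]'; python3 -m jog '[[0,0,-0.5,0,0,0]]'
```

```text
t: 40.45
eef_pos: [0.5389, -0.323, 0.0251]
ee_rot: [3.13, 0.002, 1.769]
force: [-0.3, -0.6, -1.8]
width: 0.043
t: 40.55
eef_pos: [0.5391, -0.323, 0.0245]
ee_rot: [3.129, 0.003, 1.769]
force: [-2.8, 4.1, 12.2]
width: 0.0434
t: 40.65
eef_pos: [0.5392, -0.323, 0.0245]
ee_rot: [3.129, 0.003, 1.769]
force: [-3.7, 3.4, 9.1]
width: 0.0433
t: 40.75
eef_pos: [0.5391, -0.323, 0.0246]
ee_rot: [3.129, 0.003, 1.77]
force: [-1.8, 1.3, 1.2]
width: 0.0433
```

Seated contact at 24.5 mm. Release, retreat and check.

```bash
python3 -m jog '[[0,0,0,0,0,0],[0,0,0,0,0,0],[0,0,0,0,0,0],[0,0,0,0,0,0],[0,0,0,0,0,0],[0,0,15,0,0,0],[0,0,30,0,0,0],[0,0,40,0,0,0],[-15,0,40,0,0,0],[-20,0,20,0,0,0],[0,0,0,0,0,0]]' 1
python3 - <<'E'
from h import *
T,im=wshot("w10");s=status.get_state();print(s['eef_pos'],s['ee_rot'],s['t'],s['force'],s['width'])
t=eyes.grab_frame("top");cv2.imwrite("pics/top1.png",t);sc=eyes.grab_frame("scene")
t0=cv2.imread("pics/top0.png")
a=cv2.resize(t[165:275,215:475],(800,338),interpolation=cv2.INTER_CUBIC)
b=cv2.resize(sc[155:275,150:410],(400,185),interpolation=cv2.INTER_CUBIC);c=cv2.resize(im,(400,250))
o=np.zeros((592,800,3),np.uint8);o[:338]=a;o[342:527,:400]=b;o[342:592,400:]=c;cv2.imwrite("pics/fin.png",o)
E
```

```text
t: 41.85
eef_pos: [0.5026, -0.3231, 0.1732]
ee_rot: [3.131, 0.003, 1.77]
force: [1.0, 0.1, 0.6]
width: 0.0881
[ 0.50325753 -0.32300607  0.1721027 ] [3.13171378e+00 2.80622283e-03 1.77021732e+00] 41.9 [1.47048663 0.71998221 0.16592005] 0.08732968111932218
```

View pics/fin.png

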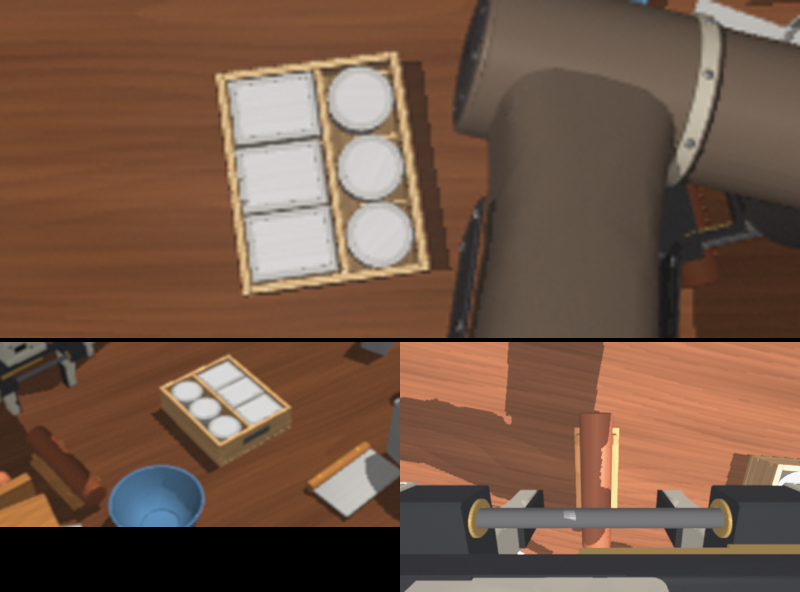

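The final view shows all six tins inside the crate below the rim, the pin lying centred in its rest, and the gripper clear. One quick numeric check of the pin, then hand in.

```bash
python3 - <<'E'
from h import *
T=np.load("pics/w10.npy");g=cv2.cvtColor(cv2.imread("pics/w10.png"),cv2.COLOR_BGR2HSV).astype(int)
for r in (160,230):
    x=[i for i in range(285,360) if g[r,i,0]<=9 and g[r,i,1]>128 ]; x=np.array(x); print(r,x[0],x[-1],wz(T,((x[0]+x[-1])/2,r),.038)[:2]*1000)
c=[i for i in range(100,130) if g[i,312,0]<=9]; print("end",c[0],wz(T,(312,c[0]+1),.058)[:2]*1000)
workorder.job_done();print("t",status.get_state()['t'])
E
```

```text
160 289 338 [ 478.60503161 -333.73010134]
230 290 337 [ 539.98718741 -321.68290499]
end 112 [ 440.59909013 -341.9113595 ]
the job is handed in; nothing more can be done
the job is handed in; nothing more can be done
```

I packed the crate, drew the pin along its rim from the near end to the far end, put the pin back in its rest and handed the job in. It took about 42 of the 72 s.

- **Packing:** I pushed the two square tins apart against the end walls, then put the loose square tin and the loose round tin in their gaps. Neither met any resistance on the way down. The wrist picture shows all six lids the same apparent size and below the rim. The pictures I viewed show nothing else disturbed, but I did not measure the caddy, jar and mill afterwards.
- **Touch check:** The pin went from about 4 mm inside the near end of the crate to about 3 mm inside the far end. It rested on the rim throughout, with a steady 6 to 16 N at each reading and nothing in its way.
- **Failed first pass:** My first pass lost contact with the rim partway, about a third of the way along, so I lifted the pin, went back to the near end and repeated the whole pass. The highest force I read on the rim in either pass was about 25 N.
- **Pin back in its rest:** The pin's axis (540.0, -321.7 mm) and its near end (440.6 mm) match the first measurement to within about 2 mm. The gripper was open and clear of everything at hand-in.

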